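# Pack, weigh and scan a deli order basket

## Task

Pack all the small deli goods standing on the counter into the carrier basket, shared between its two ends so that it will hang about level, then hang the basket by its handle bar on the two-pronged spring hook of the scale, lowering it gently so that the hook never drops to its bottom stop, and let go and let it settle. While it hangs there at rest, take the scanner from its dock and hold it steady for about two seconds, aimed squarely at the basket's label from about 10 cm away; then stand the scanner back in its dock and set the basket, still holding all its goods, back level and about centred on the wooden board. Leave the olive tin, the bowl and the pepper mill where they are.

Things in the scene. Friction and masses are not known exactly. Their poses are not given: they have to be found in the camera images.
- basket: grey open basket 290 (x) x 166 (y) x 50 high, walls and floor 4 thick, 0.35 kg empty. Origin: centre of its underside, z up. Steel bail posts 16 x 6 at x = 0, y = +-84 carry a wooden handle bar across it. Goods stand on the floor on both sides of the bar; two fit side by side at each end (x = +-80, y = +-38). Starts on the board, label side (-y) to the robot's right
- basket_bar (a point): centre of the underside of the basket's wooden handle bar, 180 above the basket's origin; axes as the basket. The bar runs along y: 174 long, 16 wide (x), 20 high, so its middle is 10 above this point; grip it across x in its middle
- label (a point): centre of the barcode label, a 64 x 50 plate on the basket's -y side, sloping 45 degrees; 101 from the basket's origin in -y and 34 above it. z of this point is the label's outward normal, midway between the basket's -y and up
- board: fixed wooden board 330 (x) x 210 (y) x 12 thick on which the basket starts and must end; origin: centre of its underside, top 12 above it
- hook (a joint): how far the sprung hook has dipped, in m: 0 unloaded (up), grows downward, bottom stop at 0.075. Spring 220 N/m, so about 45 mm per kg hung on it; lightly damped, it bobs for a second or two after loading; a jolted basket swings on it for up to 10 s. Empty basket about 16 mm, loaded 23 to 42 mm; past 70 mm only if dropped or pushed
- hook_seat (a point): seat of the hook on the scale, midway between the prongs, level with their tops, 275 above the counter unloaded, 215 before the column; x points level from the robot side to the column (36 x 44, 414 high), z up. Prongs: level rods 10 thick along x at y = +-45, joined only at the column. Tips turned up to 18 above the seat end 45 before it (-x); stubs 14 high stand 30 behind it. Bring the bar in over the tips from -x, the basket below the prongs, and lower it
- scanner: grey upright hand scanner, 175 tall, 0.2 kg: foot 44 (x) x 40 (y) x 30 high, above it a straight handle 32 (x) x 26 (y), free for gripping from 100 to 175 above the origin; a head 40 to 90 above the origin juts out to +x and looks forward and 45 degrees down. Origin: centre of the underside of the foot; z up, x the way it looks
- window (a point): centre of the scanner's window, 39 in x and 53 up from the scanner's origin; z of this point is the beam, pointing midway between the scanner's +x and down. The label is read when the beam strikes it within 22 mm of its centre, within 25 degrees of square, from 60 to 170 mm, held steady
- dock: fixed black dock, an open box 64 (x) x 60 (y) x 30 high, walls and floor 5 thick, in which the scanner's foot stands with 5 to spare on each side; origin: centre of its underside, axes as the docked scanner's
- cheese: small cheese wheel, 62 diameter, 45 high, 0.12 kg, may be absent; origin: centre of its underside
- tub: white tub with a clear lid, 64 diameter at the lid, tapering to 56 at the foot, 58 high, 0.11 kg, may be absent; origin: centre of its underside
- jar: jar with a steel lid, 62 diameter, 66 high, 0.12 kg, may be absent; origin: centre of its underside
- carton: carton 56 (x) x 62 (y) x 62 high, 0.11 kg, may be absent; origin: centre of its underside
- pack: white pack 54 (x) x 64 (y) x 60 high, 0.11 kg, may be absent; origin: centre of its underside
- olive_tin: bystander: tin 68 diameter, 100 high; origin: centre of its underside
- bowl: bystander: white bowl 90 diameter, 40 high; origin: centre of its underside
- pepper_mill: bystander: dark wooden pepper mill 56 diameter, 155 high; origin: centre of its underside
Mind the look-alikes: they are no part of the job. What is shaped like the pack but red or turquoise is not meant.

How it is judged:
On the way, in this order (a step that is already met when the one before it is completed fails the run):
1. all the goods that are there are inside the basket (x of cheese in the frame of basket between -0.14 and 0.14 m and y of cheese in the frame of basket between -0.081 and 0.081 m and z of cheese in the frame of basket between -0.01 and 0.055 m and x of tub in the frame of basket between -0.14 and 0.14 m and y of tub in the frame of basket between -0.081 and 0.081 m and z of tub in the frame of basket between -0.01 and 0.055 m and x of jar in the frame of basket between -0.14 and 0.14 m and y of jar in the frame of basket between -0.081 and 0.081 m and z of jar in the frame of basket between -0.01 and 0.055 m and x of carton in the frame of basket between -0.14 and 0.14 m and y of carton in the frame of basket between -0.081 and 0.081 m and z of carton in the frame of basket between -0.01 and 0.055 m and x of pack in the frame of basket between -0.14 and 0.14 m and y of pack in the frame of basket between -0.081 and 0.081 m and z of pack in the frame of basket between -0.01 and 0.055 m), for 0.2 s.
2. the basket, with all the goods in it, hangs by its bar on both prongs of the hook, released, level within 15 degrees and settled, for a second (all of step 1 and x of basket_bar in the frame of hook_seat between -0.032 and 0.032 m and y of basket_bar in the frame of hook_seat between -0.04 and 0.04 m and z of basket_bar in the frame of hook_seat between -0.012 and 0.012 m and value of joint hook above 0.015 m and angle between basket's own z axis and vertical below 0.26 rad and contact force between basket and the arm below 0.1 N and contact force between basket and the fingers below 0.1 N and velocity of joint hook between -0.012 and 0.012 m/s and linear speed of basket below 0.03 m/s), for 1 s.
3. while the basket hangs so, the scanner is held steady on its label (beam within 22 mm of the centre, within 25 degrees of square, 60 to 170 mm away) for a second (all of step 2 and z of label in the frame of window between 0.06 and 0.17 m and x of label in the frame of window between -0.022 and 0.022 m and y of label in the frame of window between -0.022 and 0.022 m and angle between the z axis of window and the z axis of label, either way round below 0.44 rad and linear speed of scanner below 0.03 m/s), for 1 s.
At the end, for the whole second after the job is handed in: The basket stands on the board, level, within 40 mm of its centre, at rest, with every good that is there inside it; the scanner stands upright in its dock (within 12 mm of its middle, foot down) (all of step 1 and horizontal distance between basket and board below 0.04 m and z of basket in the frame of board between 0.005 and 0.02 m and angle between basket's own z axis and vertical below 0.06 rad and linear speed of each of basket, scanner below 0.02 m/s and horizontal distance between scanner and dock below 0.012 m and angle between scanner's own z axis and vertical below 0.1 rad and z of scanner in the frame of dock between 0 and 0.012 m); the robot touches nothing.
It fails at once if the hook driven down to its bottom stop (dip over 70 mm) (value of joint hook above 0.07 m).
It fails at once if the basket tipped by more than 35 degrees (angle between basket's own z axis and vertical above 0.61 rad).
It fails at once if a bystander shifted by more than 30 mm (distance of any of olive_tin, bowl, pepper_mill from where it was at the start of the episode above 0.03 m).
Of cheese, tub, jar, carton, pack only 2 to 4 are there at a start; the rules pass over those that are not, and their reading is None.
At some moment in a run one of cheese, tub, jar, carton, pack may be knocked a few centimetres aside while the robot is not near it.
It also fails if it takes over 210 s, if anything falls off the work surface, if the arm or the gripper's body presses on something with over 40 N, if the wrist force passes 120 N, or if a joint passes its speed limit or range.

## Robot

A 6-joint arm with a two-finger parallel gripper is mounted at the origin on the work surface. World frame = base frame: x ahead of the robot, y to its left, z up, the work surface at z = 0. Lengths are in m, angles in rad, forces in N, time in s.
With the tool pointing down it reaches from about 0.325 to 0.925 m from the base axis. Payload 3.1 kg.
Tool frame: the origin (TCP) lies on the front face of the gripper's body, between the roots of the fingers; the fingertips stand 73 mm ahead of it and the grasp point (between the pads) lies 54 mm ahead of it; z points along the fingers, y is the line along which they close (so a half turn about z gives the same grasp; the last joint's range is limited). The gripper opens to 85 mm and grips with 20 to 120 N. Pads are 22 mm wide; open, the fingers measure 114 mm over their backs; the gripper's body (76 mm by 85 mm) begins 54 mm behind the grasp point. The pads swing forward as they close: fully open they stand 13 mm farther back than shut.
Start: joints at [-1.251, 0.217, 1.613, -0, 1.311, -0.112], TCP at [0.262, -0.568, 0.304] pointing down, gripper open.
Joint ranges: [-2.75, 2.75], [-0.78, 2.1], [0.31, 2.55], [-1.13, 4.27], [0.13, 2.63], [-2.58, 2.58]. Speed limits (rad/s): [2.79, 2.79, 3.14, 3.14, 3.14, 3.14].

## Interface

Orientations are given as a rotation vector (axis times angle).
In Python, from plant import r gives the robot as it stands.
- The arm moves only by the shell command python3 -m pendant 'ROWS'. ROWS is JSON, a list that holds one entry, the list of rows, each a list of 7 numbers: the shift along the tool's x, y, z in m, then the turn, a rotation vector about the tool's x, y, z in rad, then the gripper command: -1 is shut, 1 is fully open, values between are in proportion. In form: [[[x, y, z, rx, ry, rz, jaw], ...]]. A call has 1 to 12 rows; each row is the pose to reach, as a shift and turn from the pose commanded when the call began, along the tool's axes at that moment; what a row does not reach only later rows make up. A row lasts 1/8 s, in which the tool goes at most 62.5 mm and 10.7 degrees, less where a joint would pass 70% of its speed; a pose out of reach is approached as far as the arm can. A call with a gripper value outside its range is refused whole. The fingers move at their own pace and stop on an object; the grip force is fixed at half the most. Time passes only in rows, so rows that repeat a pose let the fingers close. It gives the time, the measured TCP pose, the force, the opening and the grip force at its end, in the units of the state.
- r.sense(): the state, without advancing time (a new reading comes with each control period).
- r.grab_frame(name): name is "side" or "top"; returns (picture, depth): 400x640x3 uint8, blue, green, red; 400x640 float32, m along the optical axis (not along the pixel's ray), 0 where there is no reading.
- r.camera_model(name): a dict with "K" (3x3 intrinsics, pixels), "world_from_camera" (4x4, takes a point from camera to world coordinates). Camera axes: x right, y down, z forward; pixel columns grow to the right and rows downward; lengths in m; the calibration is good to about 2 mm. A picture is of the moment at which its call begins. camera_model takes no time and is no camera call.
- r.close_job(): hands the job in; it is judged then, once.
Trained networks look in the newest picture that a camera, given by its name, has taken for a name from the list of things; names that differ only in an ending like _2 or _b are one class to them, and where a whole thing is asked for, a point or a joint stands for the part that bears it (a point fixed in the world has none). Each returns a list of dicts, best first, with "confidence" (0 to 1); they miss things now and then, are a little off and sometimes report something else, mostly with a low value. They report only what shows in the picture. A call takes as long as a camera call. They do not tell look-alikes from the thing itself.
- r.look_for(camera, label): "at" ([column, row] in pixels, amid what is visible of it).
The state is a dict: "clock": time; "qpos": joint angles; "dq": joint speeds; "joint_efforts": joint torques, N m; "eef_pos": TCP position; "tool_rot": TCP orientation; "ft_force": force on the tool from outside, world axes, zero at the start; "moment": the same for the moment, N m; "opening": finger opening in m; "grasp_force": force on a finger pad.
Only numpy, scipy, OpenCV 4.12 (cv2) and the standard library are available. Lean on these libraries where they do the work, as an engineer would, in place of code of your own. Each camera call takes 0.05 s, during which the arm holds its last target. There are 200 camera calls.

## Working session

There is one attempt and no reset: what is moved stays moved. The work goes in short steps, Python scripts to look and compute and a shell command to move; the robot and the scene stay as the last step left them, time stands still between calls to the robot, and variables do not carry over. Pictures are saved under pics/ and viewed, at most 18 in all, crops included, and the job is handed in when it is done.

```bash
mkdir -p pics; ls
cat > h.py <<'E'
import numpy as np, cv2
from plant import r
from scipy.spatial.transform import Rotation as R
def P(cam,uv,d):
    m=r.camera_model(cam);K=m["K"];T=np.array(m["world_from_camera"])
    K=np.array(K);c=np.array([(uv[0]-K[0,2])/K[0,0]*d,(uv[1]-K[1,2])/K[1,1]*d,d,1]);return (T@c)[:3]
def cloud(cam,dep):
    m=r.camera_model(cam);K=np.array(m["K"]);T=np.array(m["world_from_camera"])
    v,u=np.mgrid[0:400,0:640];X=np.stack([(u-K[0,2])/K[0,0]*dep,(v-K[1,2])/K[1,1]*dep,dep],-1)
    X=X@T[:3,:3].T+T[:3,3];X[dep==0]=np.nan;return X
def pix(cam,p):
    m=r.camera_model(cam);K=np.array(m["K"]);T=np.linalg.inv(np.array(m["world_from_camera"]))
    c=K@(T[:3,:3]@p+T[:3,3]);return c[:2]/c[2]
def st():
    s=r.sense();print('t',round(s["clock"],2),'p',np.round(s["eef_pos"],4),'rot',np.round(s["tool_rot"],3),'q',np.round(s["qpos"],2),'F',np.round(s["ft_force"],1),'op',round(s["opening"],4),'g',s["grasp_force"])
E
python3 - <<'E'
from h import *
st()
print(np.round(R.from_rotvec(r.sense()["tool_rot"]).as_matrix(),3))
for c in("top","side"):
    im,d=r.grab_frame(c);cv2.imwrite(f"pics/{c}0.png",im);X=cloud(c,d);np.save(f"{c}0.npy",X)
    print(c,np.round(np.array(r.camera_model(c)["world_from_camera"]),3).tolist(),np.array(r.camera_model(c)["K"]).tolist())
    for n in["basket","label","board","hook","scanner","dock","cheese","tub","jar","carton","pack","olive_tin","bowl","pepper_mill"]:
        for o in r.look_for(c,n)[:3]:
            u,v=map(int,o["at"]); 
            if o["confidence"]>.3: print(n,round(o["confidence"],2),(u,v),np.round(X[min(v,399),min(u,639)],3))
E
```

```text
pics
t 0.0 p [ 0.2614 -0.567   0.3025] rot [-3.066 -0.672  0.   ] q [-1.25  0.22  1.61 -0.    1.31 -0.11] F [ 0.2  0.5 -0.6] op 0.0856 g 0.0
[[ 0.908  0.419 -0.001]
 [ 0.419 -0.908  0.002]
 [ 0.    -0.002 -1.   ]]
top [[0.03, -0.994, 0.101, 0.387], [-0.999, -0.027, 0.025, 0.032], [-0.022, -0.102, -0.995, 1.453], [0.0, 0.0, 0.0, 1.0]] [[462.4802096064415, 0.0, 320.94209061020723], [0.0, 462.4802096064415, 210.1798417831504], [0.0, 0.0, 1.0]]
basket 0.65 (239, 233) [0.445 0.283 0.207]
label 0.83 (235, 233) [0.445 0.294 0.209]
board 0.75 (266, 256) [0.385 0.235 0.014]
hook 0.75 (350, 108) [ 0.781 -0.007  0.263]
scanner 0.67 (461, 207) [ 0.544 -0.343  0.103]
dock 0.47 (445, 209) [ 0.546 -0.314  0.027]
cheese 0.51 (266, 258) [0.379 0.234 0.017]
tub 0.61 (266, 252) [0.398 0.236 0.007]
carton 0.65 (468, 246) [ 0.433 -0.374  0.063]
pack 0.8 (316, 263) [0.369 0.077 0.058]
pack 0.78 (414, 285) [ 0.313 -0.216  0.057]
pack 0.74 (353, 238) [ 0.447 -0.032  0.062]
olive_tin 0.82 (263, 144) [0.719 0.246 0.098]
bowl 0.71 (419, 145) [ 0.75  -0.237  0.006]
pepper_mill 0.73 (180, 202) [0.536 0.481 0.113
[... 283 characters left out ...]
0.86 (289, 318) [0.464 0.3   0.016]
board 0.56 (281, 367) [0.385 0.411 0.01 ]
hook 0.87 (285, 136) [ 0.784 -0.03   0.258]
hook 0.68 (405, 159) [ 0.553 -0.338  0.095]
scanner 0.85 (405, 159) [ 0.553 -0.338  0.095]
dock 0.53 (398, 175) [ 0.563 -0.326  0.023]
tub 0.9 (407, 192) [ 0.479 -0.255  0.056]
carton 0.9 (434, 185) [ 0.436 -0.346  0.047]
pack 0.84 (370, 285) [0.349 0.1   0.063]
pack 0.77 (406, 227) [ 0.396 -0.133  0.059]
pack 0.59 (365, 188) [ 0.588 -0.177  0.06 ]
olive_tin 0.77 (231, 246) [0.711 0.274 0.093]
olive_tin 0.31 (345, 160) [ 0.746 -0.266  0.02 ]
bowl 0.79 (344, 159) [ 0.75  -0.266  0.022]
bowl 0.51 (291, 318) [0.46  0.297 0.017]
pepper_mill 0.64 (208, 346) [0.522 0.514 0.099]
```

View pics/top0.png

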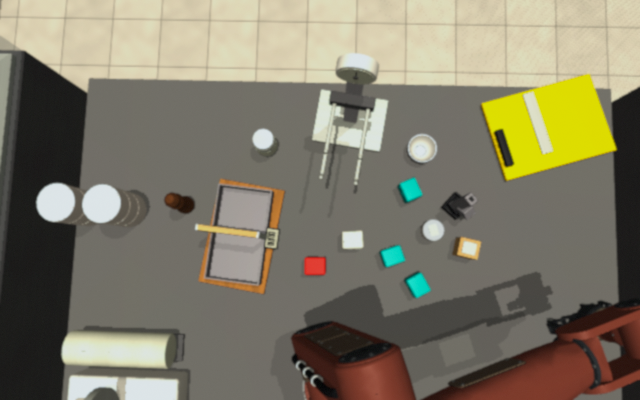

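View pics/side0.png

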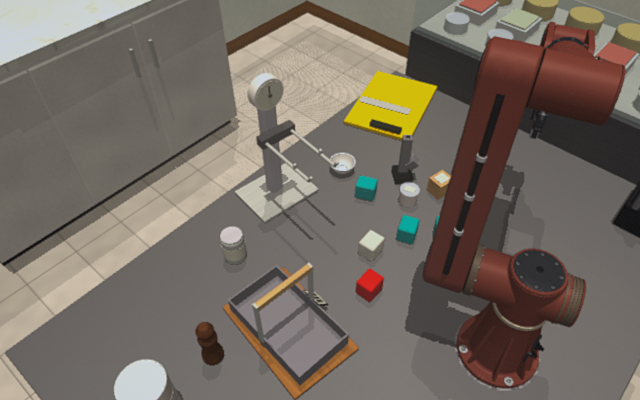

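The top view shows a white pack at (353,240), a tub at (432,230) and a carton at (468,247). The scanner and dock are at (460,205) and the basket is at (240,235). The hook prongs run from about (365,110) and (335,110) to tips at (357,187) and (322,180). The tall lidded tin at (263,142) measures 98 mm high, so it is the olive tin.
What could be taken for the pack: red (315,266), turquoise (410,190), (392,257) and (417,285), white (353,240). The description says white, so I choose (353,240).

Run:
```python
from h import *
X=np.load("top0.npy");im=cv2.imread("pics/top0.png");S=np.load("side0.npy")
cv2.imwrite("pics/crop1.png",cv2.resize(im[170:310,290:500],None,fx=3.6,fy=3.6,interpolation=2))
def top(n,c,zlo,zhi,rad=.05,A=X):
    m=(np.hypot(A[...,0]-c[0],A[...,1]-c[1])<rad)&(A[...,2]>zlo)&(A[...,2]<zhi)
    p=A[m][:,:2].astype(np.float32)
    if len(p)<5: print(n,len(p));return
    b=cv2.minAreaRect(p*1000);print(n,len(p),"rect c",np.round(np.array(b[0])/1000,4),"size",np.round(b[1],0),"ang",round(b[2],1),'z',round(float(np.median(A[m][:,2])),4), 'med',np.round(np.median(p,0),4))
for nm,A in(("T",X),("S",S)):
    print(nm)
    top("pack",(.447,-.032),.05,.075,A=A);top("tub",(.47,-.265),.05,.07,.045,A=A);top("carton",(.433,-.36),.05,.075,.05,A=A)
    top("scanner top",(.53,-.345),.15,.2,.05,A=A);top("scanner head",(.55,-.34),.07,.1,.06,A=A);top("dock",(.545,-.335),.022,.036,.06,A=A)
    top("bar",(.445,.31),.17,.23,.12,A=A);top("rim",(.435,.31),.04,.075,.2,A=A);top("floor",(.435,.31),.006,.03,.22,A=A)
    top("prongs",(.68,0),.24,.32,.16,A=A)
    top("column",(.85,0),.3,.5,.1,A=A)
    top("mill",(.53,.49),.1,.2,.05,A=A);top("tin",(.72,.25),.09,.12,.05,A=A);top("bowl",(.75,-.25),.03,.05,.06,A=A)
    m=(A[...,2]>.015)&(A[...,0]<.63)&(A[...,0]>.2)
m=(X[...,2]>.24)&(X[...,2]<.32)&(np.hypot(X[...,0]-.68,X[...,1])<.16)
p=X[m];p=p[np.argsort(p[:,0])];print(np.round(p[::max(1,len(p)//45)],3).tolist())
```

```text
T
pack 373 rect c [ 0.4426 -0.0278] size [52. 64.] ang 1.5 z 0.0581 med [ 0.4416 -0.0288]
tub 348 rect c [ 0.4779 -0.2694] size [62. 62.] ang 68.0 z 0.0566 med [ 0.4777 -0.2697]
carton 398 rect c [ 0.4271 -0.3752] size [65. 56.] ang 78.1 z 0.0605 med [ 0.427  -0.3732]
scanner top 139 rect c [ 0.5582 -0.3473] size [32. 28.] ang 38.1 z 0.1763 med [ 0.5569 -0.3439]
scanner head 172 rect c [ 0.5449 -0.3562] size [65. 35.] ang 41.2 z 0.0851 med [ 0.535  -0.3597]
dock 153 rect c [ 0.5585 -0.3463] size [59. 64.] ang 49.7 z 0.0288 med [ 0.555  -0.3349]
bar 402 rect c [0.4501 0.3171] size [174.  16.] ang 84.2 z 0.2104 med [0.4495 0.3153]
rim 885 rect c [0.4533 0.3511] size [290. 290.] ang 84.4 z 0.0569 med [0.449  0.2909]
floor 5674 rect c [0.4292 0.3191] size [425. 405.] ang 69.3 z 0.014 med [0.4356 0.3171]
prongs 1354 rect c [0.6994 0.0042] size [119. 244.] ang 81.7 z 0.2791 med [ 0.7829 -0.0107]
column 1217 rect c [ 0.8277 -0.0145] size [100.  40.] ang 81.6 z 0.4263 med [ 0.8178 -0.014 ]
mill 250 rect c [0.5385 0.4982] size [44. 42.] ang 49.6 z 0.1426 med [0.536  0.4914]
tin 347 rect c [0.
[... 1777 characters left out ...]
3], [0.748, 0.042, 0.271], [0.759, -0.047, 0.269], [0.768, 0.04, 0.274], [0.776, -0.051, 0.274], [0.778, -0.053, 0.284], [0.78, 0.038, 0.272], [0.782, -0.04, 0.279], [0.784, -0.022, 0.281], [0.785, 0.006, 0.259], [0.786, -0.019, 0.281], [0.787, 0.02, 0.259], [0.789, -0.045, 0.283], [0.79, 0.033, 0.283], [0.791, 0.044, 0.262], [0.793, -0.016, 0.286], [0.794, -0.06, 0.284], [0.796, 0.039, 0.287], [0.798, -0.024, 0.287], [0.799, -0.001, 0.281], [0.801, 0.01, 0.29], [0.803, -0.013, 0.286], [0.805, -0.003, 0.281], [0.807, -0.003, 0.29], [0.81, 0.023, 0.281], [0.813, 0.023, 0.286], [0.815, -0.029, 0.283], [0.817, -0.028, 0.301], [0.818, -0.011, 0.282], [0.819, -0.008, 0.285], [0.822, 0.005, 0.27]]
```

View pics/crop1.png

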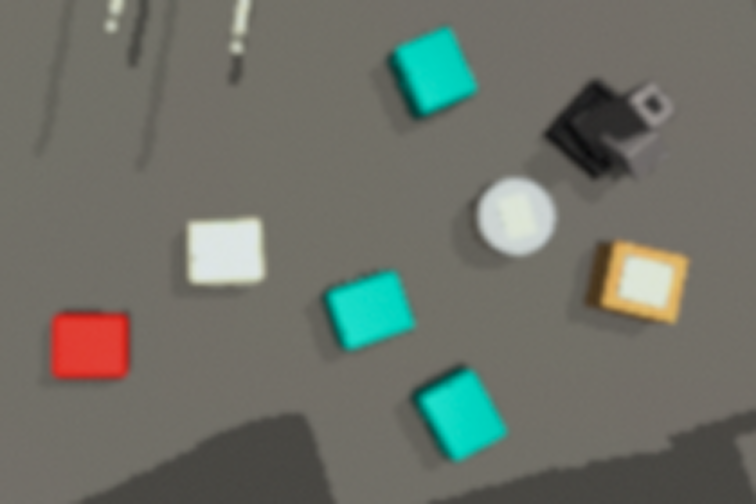

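The crop shows the white pack at top-view (353,240), the round clear-lidded tub at (432,230) and the orange carton at (468,247). The red and turquoise blocks are decoys. My first move is to above the carton.

```bash
python3 -m pendant '[[[0.2326,-0.1064,0.08,0,0,-0.929,1],[0.2326,-0.1064,0.08,0,0,-0.929,1],[0.2326,-0.1064,0.08,0,0,-0.929,1],[0.2326,-0.1064,0.08,0,0,-0.929,1],[0.2326,-0.1064,0.08,0,0,-0.929,1],[0.2326,-0.1064,0.08,0,0,-0.929,1],[0.2326,-0.1064,0.08,0,0,-0.929,1],[0.2326,-0.1064,0.08,0,0,-0.929,1]]]'
python3 - <<'E'
from h import *
st();print(np.round(R.from_rotvec(r.sense()["tool_rot"]).as_matrix(),3))
S0=np.load("top0.npy");im=cv2.imread("pics/top0.png").astype(int)
# board fit: orange pixels low
o=(im[...,2]-im[...,0]>60)&(np.abs(S0[...,2]-.012)<.01)&(S0[...,1]>.1)
p=S0[o][:,:2].astype(np.float32)*1000;print("board",cv2.minAreaRect(p),len(p))
for c in("top","side"):
    im2,d=r.grab_frame(c);X=cloud(c,d)
    for n in["cheese","jar","tub"]:
        for q in r.look_for(c,n)[:2]: print(c,n,round(q["confidence"],2),q["at"],np.round(X[int(q["at"][1]),int(q["at"][0])],3))
    cv2.imwrite(f"pics/{c}1.png",im2)
E
```

```text
clock: 2.5
eef_pos: [0.4279, -0.375, 0.2247]
tool_rot: [2.444, 1.972, -0.0]
ft_force: [-0.3, -0.2, -1.2]
opening: 0.0854
grasp_force: 0.0
t 2.5 p [ 0.4279 -0.375   0.2247] rot [ 2.444  1.972 -0.   ] q [-0.84  0.18  1.81 -0.    1.15 -0.63] F [-0.3 -0.2 -1.2] op 0.0854 g 0.0
[[ 0.211  0.977  0.001]
 [ 0.977 -0.211 -0.001]
 [-0.001  0.001 -1.   ]]
board ((450.65185546875, 329.6437683105469), (237.2180633544922, 331.0552062988281), 81.00910186767578) 1339
top tub 0.77 [432.9, 228.6] [ 0.484 -0.267  0.063]
top tub 0.5 [355.0, 106.5] [ 0.782 -0.019  0.279]
side tub 0.7 [408.3, 191.7] [ 0.476 -0.254  0.064]
```

View pics/side1.png

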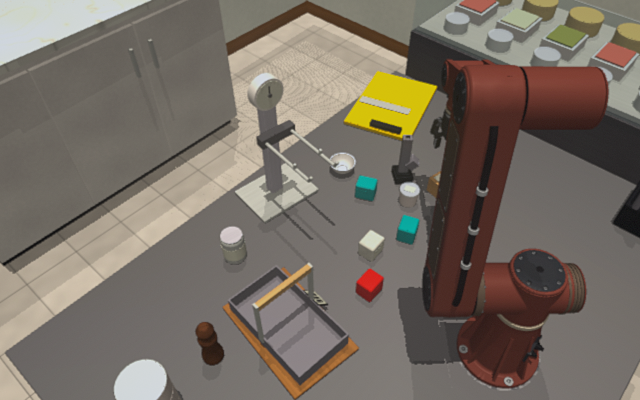

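The view confirms the gripper is over the carton and no other goods have come into sight. Now I'll grasp it.

```bash
python3 -m pendant '[[[0.002,0,0.06,0,0,0,1],[0.002,0,0.11,0,0,0,1],[0.002,0,0.13,0,0,0,1],[0.002,0,0.13,0,0,0,1],[0.002,0,0.13,0,0,0,-1],[0.002,0,0.13,0,0,0,-1],[0.002,0,0.13,0,0,0,-1],[0.002,0,0.13,0,0,0,-1],[0.002,0,0.13,0,0,0,-1],[0.002,0,0.13,0,0,0,-1],[0.002,0,0.13,0,0,0,-1]]]'
python3 -m pendant '[[[0,0,-0.06,0,0,0,-1],[0,0,-0.12,0,0,0,-1],[0,0,-0.18,0,0,0,-1],[0,0,-0.22,0,0,0,-1],[0,0,-0.22,0,0,0,-1]]]'
```

```text
clock: 4.28
eef_pos: [0.4303, -0.3734, 0.0967]
tool_rot: [2.438, 1.973, 0.0]
ft_force: [-0.1, -0.6, 6.4]
opening: 0.0553
grasp_force: 64.5
clock: 4.9
eef_pos: [0.4302, -0.3733, 0.3194]
tool_rot: [2.434, 1.97, 0.001]
ft_force: [0.7, 0.0, -1.3]
opening: 0.0554
grasp_force: 64.2
```

```bash
python3 -m pendant '[[[0.415,-0.08,-0.02,0,0,0,-1],[0.415,-0.08,-0.02,0,0,0,-1],[0.415,-0.08,-0.02,0,0,0,-1],[0.415,-0.08,-0.02,0,0,0,-1],[0.415,-0.08,-0.02,0,0,0,-1],[0.415,-0.08,-0.02,0,0,0,-1],[0.65,-0.0494,-0.02,0,0,-0.112,-1],[0.65,-0.0494,-0.02,0,0,-0.112,-1],[0.65,-0.0494,-0.02,0,0,-0.112,-1],[0.65,-0.0494,-0.02,0,0,-0.112,-1],[0.65,-0.0494,-0.02,0,0,-0.112,-1],[0.65,-0.0494,-0.02,0,0,-0.112,-1]]]'
cat >> h.py <<'E'
def go(x,y,z=None,yaw=None):
    "rows' shift to world target, tool down; yaw = world yaw (deg) of tool x"
    s=r.sense();M=R.from_rotvec(s["tool_rot"]).as_matrix();p=np.array(s["eef_pos"])
    t=np.array([x,y,p[2] if z is None else z]);a=np.degrees(np.arctan2(M[1,0],M[0,0]))
    print("shift",np.round(M.T@(t-p),4),"yaw",round(a,2),"rz",None if yaw is None else round(-np.radians(yaw-a),4))
def top(n,A,c,zlo,zhi,rad=.05):
    m=(np.hypot(A[...,0]-c[0],A[...,1]-c[1])<rad)&(A[...,2]>zlo)&(A[...,2]<zhi)
    p=A[m][:,:2].astype(np.float32)
    if len(p)<5: print(n,len(p));return
    b=cv2.minAreaRect(p*1000);print(n,len(p),"rect c",np.round(np.array(b[0])/1000,4),"size",np.round(b[1],0),"ang",round(b[2],1),'z',round(float(np.median(A[m][:,2])),4))
E
python3 - <<'E'
from h import *
st();go(.519,.273,.115,84.4)
im,d=r.grab_frame("top");X=cloud("top",d);cv2.imwrite("pics/t2.png",im)
top("pack",X,(.443,-.027),.05,.075);top("tub",X,(.479,-.268),.05,.07,.045);top("turq",X,(.313,-.216),.05,.07,.045)
top("scanner top",X,(.559,-.345),.15,.2);top("dock",X,(.559,-.345),.022,.036,.06)
top("head",X,(.545,-.356),.07,.1)
im,d=r.grab_frame("side");cv2.imwrite("pics/s2.png",np.hstack([im]))
E
```

```text
clock: 6.4
eef_pos: [0.515, 0.2761, 0.3311]
tool_rot: [-2.323, -2.113, 0.006]
ft_force: [0.4, 0.4, -0.8]
opening: 0.0557
grasp_force: 64.2
t 6.4 p [0.515  0.2761 0.3311] rot [-2.323 -2.113  0.006] q [0.37 0.11 1.68 0.   1.35 0.47] F [ 0.4  0.4 -0.8] op 0.0557 g 64.21093940734863
shift [-0.0024  0.0051  0.216 ] yaw 84.58 rz 0.0031
pack 375 rect c [ 0.4426 -0.0278] size [51. 64.] ang 1.6 z 0.0577
tub 350 rect c [ 0.4779 -0.27  ] size [62. 61.] ang 70.9 z 0.0567
turq 384 rect c [ 0.3122 -0.2272] size [64. 54.] ang 29.4 z 0.0577
scanner top 135 rect c [ 0.5587 -0.3476] size [32. 29.] ang 37.2 z 0.1769
dock 153 rect c [ 0.5587 -0.3472] size [59. 65.] ang 49.1 z 0.0292
head 171 rect c [ 0.5445 -0.3566] size [66. 37.] ang 44.0 z 0.0856
```

View pics/s2.png

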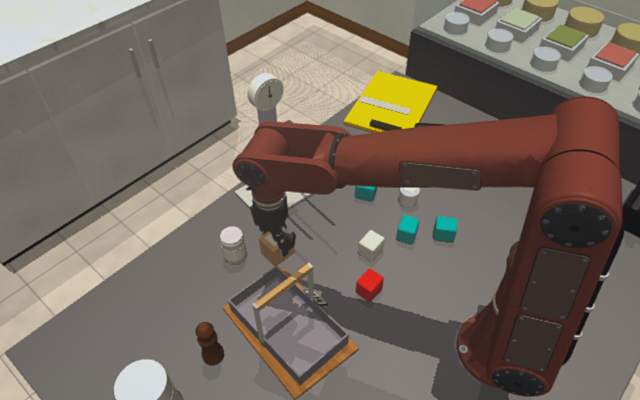

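The carton hangs just above the far end of the basket. I'll lower it part way and check.

```bash
python3 -m pendant '[[[0,0.002,0.06,0,0,0,-1],[0,0.002,0.11,0,0,0,-1],[0,0.002,0.13,0,0,0,-1],[0,0.002,0.13,0,0,0,-1],[0,0.002,0.13,0,0,0,-1]]]'
python3 -c "
from h import *
go(.519,.273,.114,84.4)"
```

```text
clock: 7.12
eef_pos: [0.5189, 0.2743, 0.206]
tool_rot: [2.328, 2.109, 0.004]
ft_force: [0.2, -0.6, -0.6]
opening: 0.0553
grasp_force: 67.0
shift [-0.0014 -0.0001  0.092 ] yaw 84.35 rz -0.0008
```

```bash
python3 -m pendant '[[[-0.001,0,0.05,0,0,0,-1],[-0.001,0,0.08,0,0,0,-1],[-0.001,0,0.091,0,0,0,-1],[-0.001,0,0.091,0,0,0,-1],[-0.001,0,0.092,0,0,0,0.65],[-0.001,0,0.092,0,0,0,0.65],[-0.001,0,0.092,0,0,0,0.65],[-0.001,0,0.092,0,0,0,0.65]]]'
python3 -m pendant '[[[0,0,-0.03,0,0,0,0.65],[0,0,-0.09,0,0,0,0.65],[0,0,-0.15,0,0,0,0.65],[0,0,-0.21,0,0,0,0.65],[0,0,-0.22,0,0,0,0.65]]]'
python3 -m pendant '[[[-0.2296,-0.0567,0,0,0,0,1],[-0.2296,-0.0567,0,0,0,0,1],[-0.2296,-0.0567,0,0,0,0,1],[-0.2296,-0.0567,0,0,0,0,1],[-0.543,0.0133,0,0,0,0,1],[-0.543,0.0133,0,0,0,0,1],[-0.543,0.0133,0,0,0,0,1],[-0.543,0.0133,0,0,0,0,1],[-0.543,0.0133,0,0,0,0,1],[-0.543,0.0133,0.08,0,0,0,1],[-0.543,0.0133,0.13,0,0,0,1],[-0.543,0.0133,0.13,0,0,0,1]]]'
python3 - <<'E'
from h import *
im,d=r.grab_frame("top");X=cloud("top",d)
top("carton",X,(.519,.273),.06,.09);top("bar",X,(.45,.318),.17,.23,.12);top("pack",X,(.443,-.027),.05,.075)
im,d=r.grab_frame("side");X=cloud("side",d);top("tub side",X,(.479,-.268),.045,.07)
go(.479,-.268,.092,84.4)
E
```

```text
clock: 8.12
eef_pos: [0.518, 0.2732, 0.1122]
tool_rot: [2.327, 2.11, 0.001]
ft_force: [1.0, 0.7, 0.2]
opening: 0.0705
grasp_force: 0.0
clock: 8.75
eef_pos: [0.5199, 0.2739, 0.3379]
tool_rot: [2.325, 2.107, 0.016]
ft_force: [0.6, -0.6, -0.6]
opening: 0.0702
grasp_force: 0.0
clock: 10.25
eef_pos: [0.4735, -0.2658, 0.1946]
tool_rot: [-2.317, -2.099, 0.005]
ft_force: [-0.8, 0.1, 0.4]
opening: 0.0853
grasp_force: 0.0
carton 29 rect c [0.5256 0.2553] size [95. 60.] ang 24.7 z 0.0636
bar 358 rect c [0.4107 0.2895] size [164.  16.] ang 82.6 z 0.2106
pack 373 rect c [ 0.4426 -0.0278] size [52. 64.] ang 1.6 z 0.0582
tub side 259 rect c [ 0.4813 -0.2672] size [63. 69.] ang 15.6 z 0.0569
shift [-0.      0.0019  0.1089] yaw 84.39 rz -0.0001
```

The bar reading has moved, so I'll look.

Run:
```python
from h import *
im,d=r.grab_frame("side");cv2.imwrite("pics/s3.png",im)
```

```text
(no output)
```

View pics/s3.png

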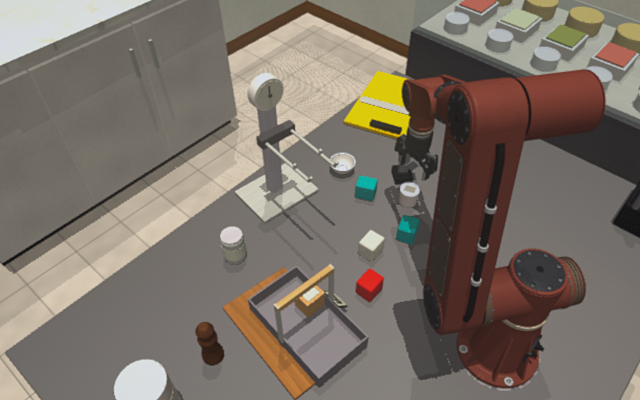

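Run:
```python
from h import *
for c in("side","top"):
    im,d=r.grab_frame(c);X=cloud(c,d)
    top(c+" bar",X,(.411,.294),.175,.23,.13)
    hsv=cv2.cvtColor(im,cv2.COLOR_BGR2HSV)
    for z0,z1 in((.068,.09),):
        top(c+" cart",X,(.45,.26),z0,z1,.08)
    m=(X[...,2]>.05)&(X[...,2]<.066)&(np.hypot(X[...,0]-.41,X[...,1]-.29)<.2)
    m2=m&(im[...,2].astype(int)-im[...,0]<30)
    p=X[m2][:,:2].astype(np.float32)*1000
    print(c,"rim",len(p),cv2.minAreaRect(p),'z',np.median(X[m2][:,2]))
    B=(im[...,2].astype(int)-im[...,0]>60)&(abs(X[...,2]-.012)<.008)&(X[...,1]>.1)
    n,l,s,ce=cv2.connectedComponentsWithStats(B.astype(np.uint8));
    k=1+np.argmax(s[1:,4]);p=X[l==k][:,:2].astype(np.float32)*1000
    h=cv2.convexHull(p);print("board hull",np.round(cv2.approxPolyDP(h,12,True)[:,0]).tolist())
```

```text
side bar 689 rect c [0.4122 0.2871] size [175.  20.] ang 82.9 z 0.2091
side cart 322 rect c [0.4278 0.234 ] size [72. 60.] ang 80.9 z 0.0767
side rim 906 ((412.491943359375, 282.30389404296875), (185.92758178710938, 294.4554748535156), 83.53007507324219) z 0.058841459451535516
board hull [[592.0, 190.0], [628.0, 391.0], [305.0, 446.0], [295.0, 386.0]]
top bar 392 rect c [0.4102 0.2855] size [175.  16.] ang 82.6 z 0.2104
top cart 394 rect c [0.4383 0.2308] size [70. 75.] ang 85.4 z 0.0771
top rim 430 ((408.2030029296875, 275.593994140625), (184.02133178710938, 290.1312561035156), 81.89739990234375) z 0.05849755894121833
board hull [[439.0, 419.0], [431.0, 381.0], [552.0, 194.0], [591.0, 190.0], [625.0, 390.0]]
```

The basket now stands at about (0.411, 0.287), yaw −7°. It is still level, with the carton inside at about (+29, −51) in the basket frame. I'll carry on with the tub and watch the bar during each placing.

```bash
python3 -m pendant '[[[0,0.001,0.05,0,0,0,1],[0,0.001,0.09,0,0,0,1],[0,0.001,0.105,0,0,0,1],[0,0.001,0.105,0,0,0,1],[0,0.001,0.105,0,0,0,-1],[0,0.001,0.105,0,0,0,-1],[0,0.001,0.105,0,0,0,-1],[0,0.001,0.105,0,0,0,-1],[0,0.001,0.105,0,0,0,-1],[0,0.001,0.105,0,0,0,-1]]]'
python3 -m pendant '[[[0,0,-0.06,0,0,0,-1],[0,0,-0.12,0,0,0,-1],[0,0,-0.18,0,0,0,-1],[0,0,-0.22,0,0,0,-1],[0,0,-0.24,0,0,0,-1],[0,0,-0.24,0,0,0,-1],[0,0,-0.24,0,0,0,-1]]]'
python3 - <<'E'
from h import *
bx=np.array([.411,.287]);a=np.radians(-7.3)
w=lambda x,y:bx+[x*np.cos(a)-y*np.sin(a),x*np.sin(a)+y*np.cos(a)]
print(w(.09,.038));go(.44,.05);go(*w(.09,.038),yaw=82.7)
E
```

```text
clock: 11.75
eef_pos: [0.4808, -0.27, 0.0999]
tool_rot: [2.323, 2.107, 0.002]
ft_force: [-1.2, 1.4, 6.1]
opening: 0.0619
grasp_force: 64.5
clock: 12.62
eef_pos: [0.478, -0.268, 0.3343]
tool_rot: [-2.324, -2.107, 0.001]
ft_force: [-0.8, -0.4, -0.6]
opening: 0.062
grasp_force: 65.8
[0.50509895 0.31325617]
shift [ 0.3128 -0.0689  0.001 ] yaw 84.38 rz None
shift [ 0.5811 -0.0299  0.0014] yaw 84.38 rz 0.0294
```

```bash
python3 -m pendant '[[[0.3128,-0.0689,0,0,0,0,-1],[0.3128,-0.0689,0,0,0,0,-1],[0.3128,-0.0689,0,0,0,0,-1],[0.3128,-0.0689,0,0,0,0,-1],[0.3128,-0.0689,0,0,0,0,-1],[0.5811,-0.0299,0,0,0,0.0294,-1],[0.5811,-0.0299,0,0,0,0.0294,-1],[0.5811,-0.0299,0,0,0,0.0294,-1],[0.5811,-0.0299,0,0,0,0.0294,-1],[0.5811,-0.0299,0,0,0,0.0294,-1],[0.5811,-0.0299,0,0,0,0.0294,-1],[0.5811,-0.0299,0,0,0,0.0294,-1]]]'
python3 -m pendant '[[[0,0,0.03,0,0,0,-1],[0,0,0.08,0,0,0,-1],[0,0,0.12,0,0,0,-1],[0,0,0.12,0,0,0,-1],[0,0,0.12,0,0,0,-1]]]'
python3 - <<'E'
from h import *
go(.505,.313,.120,82.7)
for c in("side","top"):
    im,d=r.grab_frame(c);X=cloud(c,d);top(c+" bar",X,(.411,.287),.175,.225,.1);top(c+"cart",X,(.43,.233),.068,.09,.06)
cv2.imwrite("pics/t4.png",im)
E
```

```text
clock: 14.12
eef_pos: [0.5052, 0.3116, 0.3345]
tool_rot: [-2.358, -2.075, 0.007]
ft_force: [0.1, 0.4, -1.5]
opening: 0.0617
grasp_force: 65.8
clock: 14.75
eef_pos: [0.5069, 0.312, 0.2184]
tool_rot: [2.359, 2.074, 0.003]
ft_force: [0.8, 0.2, 0.4]
opening: 0.0617
grasp_force: 65.9
shift [ 0.0006 -0.0022  0.0984] yaw 82.63 rz -0.0012
side bar 866 rect c [0.4534 0.2819] size [176. 102.] ang 83.1 z 0.2091
sidecart 320 rect c [0.4277 0.2332] size [72. 62.] ang 83.9 z 0.0772
top bar 202 rect c [0.4562 0.2785] size [174. 107.] ang 81.8 z 0.2098
topcart 399 rect c [0.4318 0.2315] size [67. 91.] ang 89.4 z 0.0771
```

View pics/t4.png

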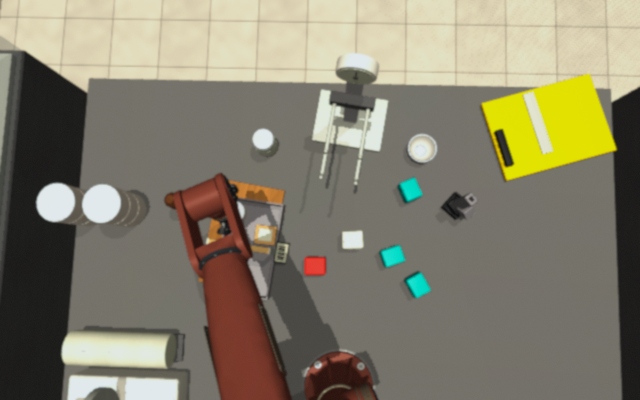

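The tub hangs over the basket's far end, clear of the bar. The carton is visible at (263,237). Lowering now.

```bash
cat >> h.py <<'E'
def bar():
    im,d=r.grab_frame("side");X=cloud("side",d);h=cv2.cvtColor(im,cv2.COLOR_BGR2HSV)
    m=(X[...,2]>.175)&(X[...,2]<.225)&(h[...,1]>80)&(im[...,2].astype(int)-im[...,0]>50)&(X[...,1]>.1)&(X[...,0]<.56)&(X[...,0]>.3)&(h[...,0]>12)
    p=X[m][:,:2].astype(np.float32)*1000;print("bar",len(p),cv2.minAreaRect(p))
E
python3 -c "from h import *;bar()"
python3 -m pendant '[[[0,-0.001,0.04,0,0,0,-1],[0,-0.001,0.08,0,0,0,-1],[0,-0.001,0.097,0,0,0,-1],[0,-0.001,0.097,0,0,0,-1],[0,-0.001,0.097,0,0,0,-1]]]'
python3 -c "from h import *;bar()"
python3 -m pendant '[[[0,0,0.001,0,0,0,0.75],[0,0,0.001,0,0,0,0.75],[0,0,0.001,0,0,0,0.75],[0,0,0.001,0,0,0,0.75]]]'
python3 -c "from h import *;bar()"
python3 -m pendant '[[[0,0,-0.02,0,0,0,0.75],[0,0,-0.05,0,0,0,0.75],[0,0,-0.09,0,0,0,0.75],[0,0,-0.15,0,0,0,0.75],[0,0,-0.2,0,0,0,0.75],[0,0,-0.23,0,0,0,0.75],[0,0,-0.23,0,0,0,0.75]]]'
python3 - <<'E'
from h import *
bar();go(.43,.15);go(.443,-.027,.2,91.3)
im,d=r.grab_frame("side");X=cloud("side",d);top("tub",X,(.505,.313),.062,.085,.06);top("pack",X,(.443,-.027),.05,.075)
E
```

```text
bar 415 ((412.9085693359375, 286.11871337890625), (170.583251953125, 19.1970272064209), 82.14397430419922)
clock: 15.52
eef_pos: [0.5065, 0.3134, 0.122]
tool_rot: [2.358, 2.075, 0.006]
ft_force: [0.1, 0.6, -0.8]
opening: 0.0621
grasp_force: 65.9
bar 420 ((422.4743347167969, 300.43365478515625), (188.48617553710938, 87.9710693359375), 54.99949645996094)
clock: 16.08
eef_pos: [0.505, 0.3127, 0.119]
tool_rot: [2.358, 2.076, 0.0]
ft_force: [-0.6, 0.6, 0.5]
opening: 0.0748
grasp_force: 0.0
bar 421 ((422.537353515625, 300.09710693359375), (188.18511962890625, 89.24495697021484), 55.50532531738281)
clock: 17.0
eef_pos: [0.5065, 0.3134, 0.3546]
tool_rot: [2.356, 2.074, 0.015]
ft_force: [-0.3, 0.3, 0.1]
opening: 0.0744
grasp_force: 0.0
bar 416 ((412.0696716308594, 283.5637512207031), (167.0972900390625, 19.05510902404785), 82.42794799804688)
shift [-0.1712 -0.0542 -0.0006] yaw 82.71 rz None
shift [-0.3455 -0.0194  0.1506] yaw 82.71 rz -0.15
tub 352 rect c [0.5221 0.3209] size [77. 78.] ang 88.3 z 0.073
pack 337 rect c [ 0.4442 -0.0265] size [55. 66.] ang 1.3 z 0.0583
```

```bash
python3 -m pendant '[[[-0.1712,-0.0542,0,0,0,0,1],[-0.1712,-0.0542,0,0,0,0,1],[-0.1712,-0.0542,0,0,0,0,1],[-0.3455,-0.0194,0,0,0,-0.15,1],[-0.3455,-0.0194,0,0,0,-0.15,1],[-0.3455,-0.0194,0,0,0,-0.15,1],[-0.3455,-0.0194,0.06,0,0,-0.15,1],[-0.3455,-0.0194,0.12,0,0,-0.15,1],[-0.3455,-0.0194,0.15,0,0,-0.15,1],[-0.3455,-0.0194,0.15,0,0,-0.15,1]]]'
python3 -c "
from h import *
bar();go(.4435,-.0265,.095,91.3)
im,d=r.grab_frame('side');X=cloud('side',d);top('tub',X,(.505,.313),.065,.085,.06)
top('mill',X,(.537,.5),.1,.2)"
```

```text
clock: 18.35
eef_pos: [0.4379, -0.0268, 0.1942]
tool_rot: [-2.19, -2.239, 0.009]
ft_force: [0.3, -0.4, 0.5]
opening: 0.0853
grasp_force: 0.0
bar 435 ((412.2340087890625, 284.18048095703125), (163.74560546875, 18.686750411987305), 82.69522094726562)
shift [0.0004 0.004  0.1017] yaw 91.29 rz -0.0001
tub 326 rect c [0.5136 0.3212] size [54. 73.] ang 14.0 z 0.0732
mill 406 rect c [0.5357 0.5031] size [47. 38.] ang 74.6 z 0.1398
```

```bash
python3 -m pendant '[[[0,0.002,0.05,0,0,0,1],[0,0.002,0.085,0,0,0,1],[0,0.002,0.1,0,0,0,1],[0,0.002,0.1,0,0,0,1],[0,0.002,0.1,0,0,0,-1],[0,0.002,0.1,0,0,0,-1],[0,0.002,0.1,0,0,0,-1],[0,0.002,0.1,0,0,0,-1],[0,0.002,0.1,0,0,0,-1],[0,0.002,0.1,0,0,0,-1]]]'
python3 -m pendant '[[[0,0,-0.06,0,0,0,-1],[0,0,-0.12,0,0,0,-1],[0,0,-0.18,0,0,0,-1],[0,0,-0.22,0,0,0,-1],[0,0,-0.24,0,0,0,-1],[0,0,-0.24,0,0,0,-1],[0,0,-0.24,0,0,0,-1]]]'
python3 - <<'E'
from h import *
bar();bx=np.array([.411,.286]);a=np.radians(-7.3)
w=lambda x,y:bx+[x*np.cos(a)-y*np.sin(a),x*np.sin(a)+y*np.cos(a)]
print(w(-.092,.0));go(*w(-.092,.0),yaw=82.7)
E
```

```text
clock: 19.7
eef_pos: [0.4458, -0.0279, 0.1009]
tool_rot: [2.194, 2.244, 0.003]
ft_force: [0.7, -0.3, 5.9]
opening: 0.0533
grasp_force: 64.0
clock: 20.58
eef_pos: [0.4431, -0.0273, 0.3375]
tool_rot: [-2.195, -2.245, 0.002]
ft_force: [-0.5, -0.2, -1.1]
opening: 0.053
grasp_force: 63.7
bar 434 ((411.922607421875, 285.64208984375), (166.53472900390625, 18.05284309387207), 82.70459747314453)
[0.31974571 0.29768994]
shift [ 0.3277 -0.1158  0.0006] yaw 91.29 rz 0.15
```

```bash
python3 -m pendant '[[[0.3277,-0.1158,0,0,0,0.15,-1],[0.3277,-0.1158,0,0,0,0.15,-1],[0.3277,-0.1158,0,0,0,0.15,-1],[0.3277,-0.1158,0,0,0,0.15,-1],[0.3277,-0.1158,0,0,0,0.15,-1],[0.3277,-0.1158,0,0,0,0.15,-1],[0.3277,-0.1158,0,0,0,0.15,-1],[0.3277,-0.1158,0,0,0,0.15,-1]]]'
python3 -m pendant '[[[0,0,0.05,0,0,0,-1],[0,0,0.1,0,0,0,-1],[0,0,0.12,0,0,0,-1],[0,0,0.12,0,0,0,-1],[0,0,0.12,0,0,0,-1]]]'
python3 - <<'E'
from h import *
bar();go(.3197,.2977,.12,82.7)
im,d=r.grab_frame("side");cv2.imwrite("pics/s5.png",im)
E
```

```text
clock: 21.62
eef_pos: [0.3203, 0.2969, 0.3375]
tool_rot: [2.358, 2.076, -0.005]
ft_force: [0.1, 0.4, -1.3]
opening: 0.0531
grasp_force: 63.7
clock: 22.25
eef_pos: [0.3218, 0.2973, 0.2199]
tool_rot: [2.36, 2.073, 0.003]
ft_force: [0.0, 0.3, -0.7]
opening: 0.053
grasp_force: 63.6
bar 261 ((401.115478515625, 315.02947998046875), (106.83387756347656, 46.62751770019531), 82.84188842773438)
shift [-0.0004 -0.0025  0.1004] yaw 82.63 rz -0.0012
```

View pics/s5.png

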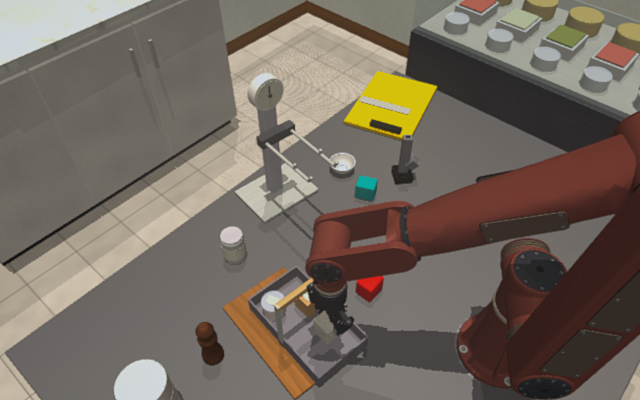

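The pack is held over the near end, beside the bar, with clearance. Lowering.

```bash
python3 -m pendant '[[[0,-0.001,0.04,0,0,0,-1],[0,-0.001,0.08,0,0,0,-1],[0,-0.001,0.1,0,0,0,-1],[0,-0.001,0.101,0,0,0,-1],[0,-0.001,0.101,0,0,0,-1],[0,-0.001,0.101,0,0,0,0.6],[0,-0.001,0.101,0,0,0,0.6],[0,-0.001,0.101,0,0,0,0.6]]]'
python3 -m pendant '[[[0,0,-0.02,0,0,0,0.6],[0,0,-0.05,0,0,0,0.6],[0,0,-0.09,0,0,0,0.6],[0,0,-0.15,0,0,0,0.6],[0,0,-0.2,0,0,0,0.6],[0,0,-0.25,0,0,0,0.6],[0,0,-0.25,0,0,0,0.6],[0,0,-0.25,0,0,0,0.6]]]'
python3 - <<'E'
from h import *
st();bar();
for c in("side","top"):
    im,d=r.grab_frame(c);X=cloud(c,d);top("bar",X,(.411,.286),.18,.23,.1);top("pack",X,(.3197,.2977),.06,.09,.06)
go(.43,.15)
im,d=r.grab_frame("top");cv2.imwrite("pics/t6.png",cv2.resize(im[150:330,170:410],None,fx=3,fy=3))
E
```

```text
clock: 23.35
eef_pos: [0.32, 0.2978, 0.1184]
tool_rot: [2.358, 2.075, 0.002]
ft_force: [0.1, -0.4, 0.3]
opening: 0.0685
grasp_force: 0.0
clock: 24.35
eef_pos: [0.3195, 0.2975, 0.3676]
tool_rot: [-2.358, -2.076, 0.0]
ft_force: [0.5, -0.2, -0.9]
opening: 0.0682
grasp_force: 0.0
t 24.35 p [0.3195 0.2975 0.3676] rot [-2.358 -2.076  0.   ] q [ 0.59 -0.25  1.96  0.    1.44  0.72] F [ 0.5 -0.2 -0.9] op 0.0682 g 0.0
bar 302 ((413.57574462890625, 298.7496337890625), (139.34310913085938, 18.347087860107422), 82.82941436767578)
bar 492 rect c [0.4132 0.2999] size [150.  20.] ang 81.5 z 0.2097
pack 590 rect c [0.3082 0.3001] size [66. 83.] ang 85.3 z 0.0739
bar 389 rect c [0.4101 0.2849] size [173.  16.] ang 82.6 z 0.2106
pack 421 rect c [0.3063 0.2982] size [64. 80.] ang 84.0 z 0.0741
shift [-0.1318  0.1288 -0.    ] yaw 82.7 rz None
```

View pics/t6.png

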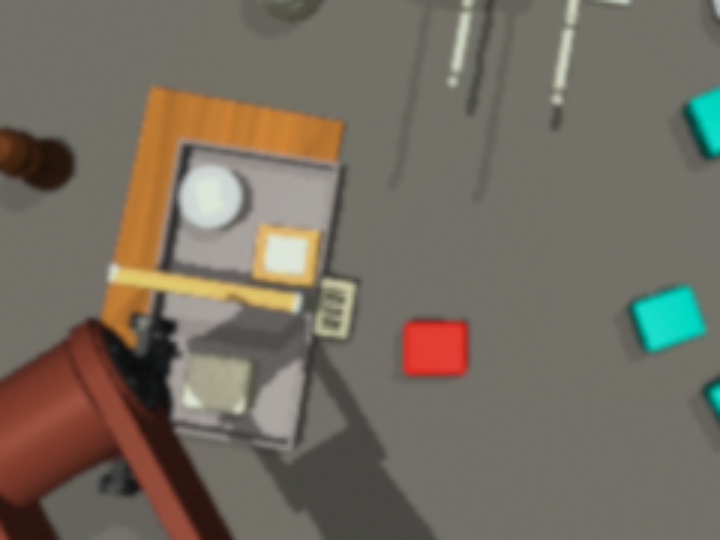

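All three goods are inside: tub, carton and pack, at crop (210,197), (288,255) and (218,382). The label is on the right at (333,308). Next I'll grip the bar.

```bash
python3 -m pendant '[[[0,0.05,0,0,0,0,0.6],[0,0.0922,0,0,0,0,0.6],[0,0.0922,0,0,0,0,0.6],[0,0.0922,0,0,0,0,0.6],[0,0.0922,0.05,0,0,0,0.6],[0,0.0922,0.09,0,0,0,0.6],[0,0.0922,0.1116,0,0,0,0.6],[0,0.0922,0.1116,0,0,0,0.6],[0,0.0922,0.1116,0,0,0,0.6]]]'
python3 - <<'E'
from h import *
go(.411,.286,.256,82.7)
for c in("side","top"):
    im,d=r.grab_frame(c);X=cloud(c,d);top(c,X,(.411,.286),.17,.215,.13)
    u=np.array([.99,-.143]);n=np.array([.143,.99])
    m=(X[...,2]>.262)&(X[...,2]<.305)&(X[...,0]>.53)&(X[...,0]<.76)&(abs(X[...,1])<.12)
    p=X[m];s=p[:,:2]@u;t=p[:,:2]@n
    for lo,hi in((.0,.1035),(.1035,.25)):
        k=(t>lo)&(t<hi);print(c,'t',np.round(np.polyfit(s[k],t[k],1),3),'smin',np.round(np.sort(s[k])[:3],3),'hi s',np.round(np.sort(s[k&(p[:,2]>.282)])[::4],3))
E
```

```text
clock: 25.68
eef_pos: [0.4112, 0.2864, 0.2575]
tool_rot: [2.357, 2.076, 0.003]
ft_force: [0.1, 0.8, 0.2]
opening: 0.0681
grasp_force: 0.0
shift [-0.0005 -0.0001  0.0015] yaw 82.74 rz 0.0007
side 622 rect c [0.4098 0.2889] size [165.  89.] ang 59.7 z 0.2087
side t [-0.001  0.064] smin [0.572 0.574 0.574] hi s [0.572 0.575 0.578 0.642 0.647 0.649]
side t [0.    0.153] smin [0.61  0.614 0.616] hi s [0.64  0.647]
top 169 rect c [0.41   0.2429] size [92. 38.] ang 60.1 z 0.21
top t [-0.004  0.062] smin [0.57  0.57  0.572] hi s [0.57  0.574 0.576 0.579 0.64  0.643 0.646]
top t [-0.001  0.15 ] smin [0.569 0.571 0.572] hi s [0.569 0.573 0.576 0.58  0.64  0.643 0.646]
```

```bash
python3 -m pendant '[[[0,0,0.001,0,0,0,-1],[0,0,0.001,0,0,0,-1],[0,0,0.001,0,0,0,-1],[0,0,0.001,0,0,0,-1],[0,0,0.001,0,0,0,-1],[0,0,0.001,0,0,0,-1],[0,0,0.001,0,0,0,-1],[0,0,0.001,0,0,0,-1]]]'
python3 -m pendant '[[[0,0,-0.003,0,0,0,-1],[0,0,-0.01,0,0,0,-1],[0,0,-0.02,0,0,0,-1],[0,0,-0.035,0,0,0,-1],[0,0,-0.05,0,0,0,-1],[0,0,-0.07,0,0,0,-1],[0,0,-0.09,0,0,0,-1],[0,0,-0.11,0,0,0,-1],[0,0,-0.12,0,0,0,-1],[0,0,-0.122,0,0,0,-1],[0,0,-0.122,0,0,0,-1]]]'
python3 - <<'E'
from h import *
st()
u=np.array([.99,-.143]);seat=np.array([.6241,.018]);go(*(seat-.11*u),yaw=81.7);go(*seat,yaw=81.7)
im,d=r.grab_frame("side");cv2.imwrite("pics/s7.png",im[150:400,150:470])
X=cloud("side",d);top("bar",X,(.411,.286),.295,.35,.13)
E
```

```text
clock: 26.78
eef_pos: [0.4118, 0.286, 0.2557]
tool_rot: [2.358, 2.075, 0.003]
ft_force: [5.6, 0.9, 0.4]
opening: 0.0147
grasp_force: 62.3
clock: 28.15
eef_pos: [0.4108, 0.2858, 0.3767]
tool_rot: [-2.358, -2.075, 0.002]
ft_force: [-0.7, 0.0, -6.3]
opening: 0.0152
grasp_force: 61.2
t 28.15 p [0.4108 0.2858 0.3767] rot [-2.358e+00 -2.075e+00  2.000e-03] q [ 0.47 -0.11  1.82  0.    1.43  0.59] F [-0.7  0.  -6.3] op 0.0152 g 61.24316096305847
shift [-0.2367  0.1355  0.    ] yaw 82.7 rz 0.0174
shift [-2.385e-01  2.456e-01 -1.000e-04] yaw 82.7 rz 0.0174
bar 697 rect c [0.4125 0.2859] size [175.  43.] ang 89.0 z 0.3304
```

View pics/s7.png

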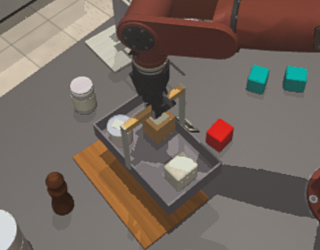

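The basket hangs level in the grip with all its goods. Moving to just before the hook.

```bash
python3 -m pendant '[[[-0.006,0.003,0,0,0,0,-1],[-0.02,0.011,0,0,0,0.002,-1],[-0.042,0.024,0,0,0,0.004,-1],[-0.068,0.039,0,0,0,0.006,-1],[-0.096,0.055,0,0,0,0.008,-1],[-0.124,0.071,0,0,0,0.01,-1],[-0.152,0.087,0,0,0,0.012,-1],[-0.18,0.103,0,0,0,0.014,-1],[-0.204,0.117,0,0,0,0.016,-1],[-0.222,0.127,0,0,0,0.0174,-1],[-0.233,0.133,0,0,0,0.0174,-1],[-0.2367,0.1355,0,0,0,0.0174,-1]]]'
python3 - <<'E'
from h import *
st()
u=np.array([.99,-.143]);seat=np.array([.6241,.018]);go(*seat,yaw=81.7)
im,d=r.grab_frame("side");cv2.imwrite("pics/s8.png",im[80:360,180:500]);X=cloud("side",d)
B=(im[...,2].astype(int)-im[...,0]>40)&(abs(X[...,2]-.012)<.008)&(X[...,1]>.15)&(X[...,1]<.46)&(X[...,0]<.66)
n,l,s,ce=cv2.connectedComponentsWithStats(B.astype(np.uint8));k=1+np.argmax(s[1:,4]);p=X[l==k][:,:2].astype(np.float32)*1000
print("board",cv2.minAreaRect(p),np.round(cv2.approxPolyDP(cv2.convexHull(p),12,True)[:,0]).tolist())
E
```

```text
clock: 29.7
eef_pos: [0.5155, 0.0329, 0.3771]
tool_rot: [-2.377, -2.053, 0.001]
ft_force: [0.4, 0.9, -6.6]
opening: 0.015
grasp_force: 61.3
t 29.7 p [0.5155 0.0329 0.3771] rot [-2.377e+00 -2.053e+00  1.000e-03] q [-0.07 -0.07  1.78 -0.    1.43  0.07] F [ 0.4  0.9 -6.6] op 0.015 g 61.25326752662659
shift [ 1.100e-03  1.096e-01 -1.000e-04] yaw 81.62 rz -0.0013
board ((450.626953125, 316.9736328125), (211.8433380126953, 333.41033935546875), 80.92796325683594) [[627.0, 391.0], [305.0, 446.0], [273.0, 240.0], [595.0, 191.0]]
```

View pics/s8.png

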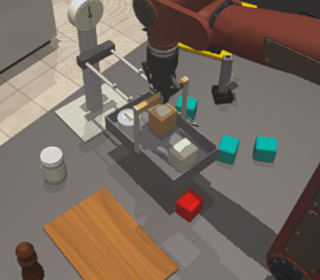

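The bar is level before the prong tips, with the basket below the prongs. The board reads (0.450, 0.317), yaw −9°. Advancing and lowering.

```bash
python3 -m pendant '[[[0,0.003,0,0,0,0,-1],[0,0.01,0,0,0,0,-1],[0,0.022,0,0,0,0,-1],[0,0.036,0,0,0,0,-1],[0,0.05,0,0,0,0,-1],[0,0.064,0,0,0,0,-1],[0,0.078,0,0,0,0,-1],[0,0.09,0,0,0,0,-1],[0,0.1,0,0,0,0,-1],[0,0.106,0,0,0,0,-1],[0,0.109,0,0,0,0,-1],[0,0.109,0,0,0,0,-1]]]'
python3 -m pendant '[[[0,0,0.004,0,0,0,-1],[0,0,0.01,0,0,0,-1],[0,0,0.016,0,0,0,-1],[0,0,0.022,0,0,0,-1],[0,0,0.028,0,0,0,-1],[0,0,0.032,0,0,0,-1],[0,0,0.036,0,0,0,-1],[0,0,0.039,0,0,0,-1],[0,0,0.042,0,0,0,-1],[0,0,0.045,0,0,0,-1],[0,0,0.045,0,0,0,-1]]]'
python3 - <<'E'
from h import *
st()
im,d=r.grab_frame("side");cv2.imwrite("pics/s9.png",im[80:280,180:440])
E
```

```text
clock: 31.25
eef_pos: [0.6233, 0.0182, 0.3773]
tool_rot: [-2.376, -2.055, 0.0]
ft_force: [0.2, -0.3, -5.8]
opening: 0.0146
grasp_force: 61.3
clock: 32.62
eef_pos: [0.6234, 0.0182, 0.3323]
tool_rot: [2.376, 2.055, 0.0]
ft_force: [-0.2, -0.2, -5.7]
opening: 0.0151
grasp_force: 61.5
t 32.62 p [0.6234 0.0182 0.3323] rot [2.376 2.055 0.   ] q [-0.08  0.19  1.59 -0.    1.36  0.06] F [-0.2 -0.2 -5.7] op 0.0151 g 61.46147131919861
```

View pics/s9.png

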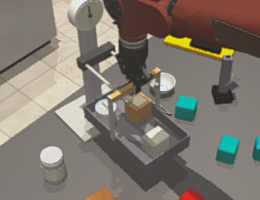

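```bash
python3 -m pendant '[[[0,0,0.003,0,0,0,-1],[0,0,0.006,0,0,0,-1],[0,0,0.009,0,0,0,-1],[0,0,0.012,0,0,0,-1],[0,0,0.014,0,0,0,-1],[0,0,0.016,0,0,0,-1],[0,0,0.016,0,0,0,-1],[0,0,0.016,0,0,0,-1]]]'
python3 -c "
from h import *
st()"
```

```text
clock: 33.67
eef_pos: [0.6236, 0.0182, 0.3167]
tool_rot: [2.376, 2.055, 0.001]
ft_force: [-0.7, -0.8, -2.4]
opening: 0.0149
grasp_force: 62.0
t 33.67 p [0.6236 0.0182 0.3167] rot [2.376e+00 2.055e+00 1.000e-03] q [-0.08  0.2   1.6   0.    1.33  0.06] F [-0.7 -0.8 -2.4] op 0.0149 g 61.9737982749939
```

```bash
python3 -m pendant '[[[0,0,0.003,0,0,0,-1],[0,0,0.006,0,0,0,-1],[0,0,0.009,0,0,0,-1],[0,0,0.009,0,0,0,-1],[0,0,0.009,0,0,0,-1],[0,0,0.009,0,0,0,-1]]]'
python3 -m pendant '[[[0,0,0,0,0,0,-0.4],[0,0,0,0,0,0,-0.2],[0,0,0,0,0,0,0],[0,0,0,0,0,0,0.2],[0,0,0,0,0,0,0.2],[0,0,0,0,0,0,0.2]]]'
python3 - <<'E'
from h import *
st()
im,d=r.grab_frame("side");X=cloud("side",d)
m=(X[...,2]>.24)&(X[...,2]<.29)&(np.hypot(X[...,0]-.624,X[...,1]-.018)<.12);h=cv2.cvtColor(im,cv2.COLOR_BGR2HSV)
m&=(im[...,2].astype(int)-im[...,0]>50);p=X[m];print(len(p),cv2.minAreaRect(p[:,:2].astype(np.float32)*1000),np.percentile(p[:,2],[5,50,95]))
E
```

```text
clock: 34.42
eef_pos: [0.6236, 0.0182, 0.3077]
tool_rot: [2.376, 2.055, 0.001]
ft_force: [0.2, -0.4, 0.0]
opening: 0.0152
grasp_force: 62.3
clock: 35.17
eef_pos: [0.6234, 0.0182, 0.3073]
tool_rot: [2.376, 2.055, 0.0]
ft_force: [-0.3, -0.4, -0.5]
opening: 0.0513
grasp_force: 0.0
t 35.17 p [0.6234 0.0182 0.3073] rot [2.376 2.055 0.   ] q [-0.08  0.21  1.61 -0.    1.32  0.06] F [-0.3 -0.4 -0.5] op 0.0513 g 0.0
191 ((623.8671264648438, 18.11595916748047), (165.56918334960938, 20.198198318481445), 80.94779205322266) [0.25149384 0.26289473 0.26688679]
```

Released, and the weight is on the hook. Rising and going over to the scanner.

```bash
python3 -m pendant '[[[0,0,-0.005,0,0,0,0.4],[0,0,-0.02,0,0,0,0.4],[0,0,-0.04,0,0,0,0.4],[0,0,-0.06,0,0,0,0.4],[0,0,-0.1,0,0,0,0.4],[0,0,-0.14,0,0,0,0.4],[0,0,-0.14,0,0,0,0.4]]]'
python3 -m pendant '[[[-0.3692,-0.0112,0,0,0,-0.843,0.4],[-0.3692,-0.0112,0,0,0,-0.843,0.4],[-0.3692,-0.0112,0,0,0,-0.843,0.4],[-0.3692,-0.0112,0,0,0,-0.843,0.4],[-0.3692,-0.0112,0.14,0,0,-0.843,0.4],[-0.3692,-0.0112,0.14,0,0,-0.843,0.4],[-0.3692,-0.0112,0.14,0,0,-0.843,0.4],[-0.3692,-0.0112,0.14,0,0,-0.843,0.4],[-0.3692,-0.0112,0.14,0,0,-0.843,0.4]]]'
python3 - <<'E'
from h import *
st()
out=[]
for c in("side","top"):
    im,d=r.grab_frame(c);X=cloud(c,d);out.append(im)
    top(c+" bar",X,(.624,.018),.225,.27,.11)
    top("handle",X,(.559,-.345),.14,.19,.05);top("dock",X,(.559,-.345),.022,.036,.06);top("head",X,(.545,-.356),.07,.1)
    print(np.round([X[int(o["at"][1]),int(o["at"][0])] for o in r.look_for(c,"label")[:1]],3))
a=cv2.resize(out[0][100:320,200:450],None,fx=2,fy=2);b=cv2.resize(out[1][80:300,290:500],None,fx=2,fy=2)
cv2.imwrite("pics/h10.png",cv2.resize(np.hstack([a,b]),None,fx=.85,fy=.85))
go(.559,-.3455,.199,130)
E
```

```text
clock: 36.1
eef_pos: [0.6248, 0.0181, 0.4547]
tool_rot: [2.37, 2.05, 0.013]
ft_force: [-0.0, -0.1, 1.1]
opening: 0.0596
grasp_force: 0.0
clock: 37.22
eef_pos: [0.559, -0.3454, 0.3073]
tool_rot: [-1.328, -2.846, -0.001]
ft_force: [-0.7, 1.1, 1.3]
opening: 0.0598
grasp_force: 0.0
t 37.23 p [ 0.559  -0.3454  0.3073] rot [-1.328e+00 -2.846e+00 -1.000e-03] q [-0.66  0.28  1.53  0.    1.33 -1.36] F [-0.7  1.1  1.3] op 0.0598 g 0.0
side bar 809 rect c [0.6512 0.0171] size [176. 143.] ang 82.2 z 0.2551
handle 152 rect c [ 0.5601 -0.3437] size [33. 34.] ang 35.1 z 0.1691
dock 142 rect c [ 0.5629 -0.3451] size [61. 70.] ang 49.2 z 0.0284
head 173 rect c [ 0.545  -0.3513] size [65. 39.] ang 49.7 z 0.0844
[[0.637 0.005 0.072]]
top bar 830 rect c [0.6521 0.0141] size [174. 147.] ang 83.1 z 0.2591
handle 52 rect c [ 0.5667 -0.3378] size [11. 27.] ang 59.9 z 0.1732
dock 142 rect c [ 0.5623 -0.3425] size [48. 65.] ang 49.4 z 0.0293
head 35 rect c [ 0.5558 -0.3366] size [40. 16.] ang 1.5 z 0.0833
[[0.618 0.012 0.067]]
shift [ 0.0008 -0.0016  0.1111] yaw 130.1 rz 0.0018
```

View pics/h10.png

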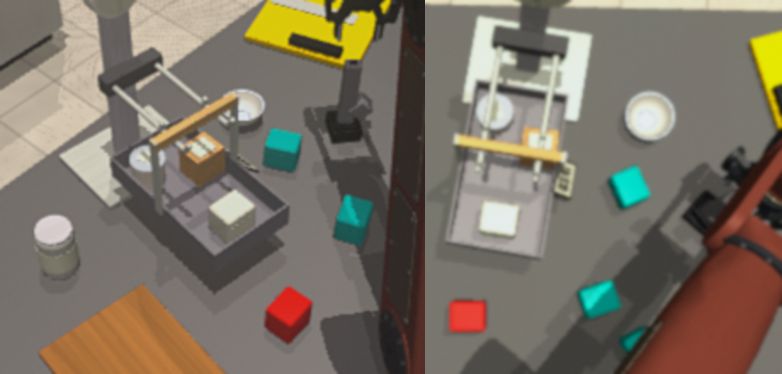

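The basket hangs about level on both prongs, goods inside, with the label toward −y (top pixel about (372,186)). Gripping the scanner and fitting the label plane.

```bash
python3 -m pendant '[[[0.001,-0.001,0.05,0,0,0,0.4],[0.001,-0.001,0.09,0,0,0,0.4],[0.001,-0.001,0.108,0,0,0,0.4],[0.001,-0.001,0.108,0,0,0,0.4],[0.001,-0.001,0.108,0,0,0,-1],[0.001,-0.001,0.108,0,0,0,-1],[0.001,-0.001,0.108,0,0,0,-1],[0.001,-0.001,0.108,0,0,0,-1],[0.001,-0.001,0.108,0,0,0,-1],[0.001,-0.001,0.108,0,0,0,-1],[0.001,-0.001,0.108,0,0,0,-1]]]'
python3 - <<'E'
from h import *
st()
u=np.array([.99,-.143]);n=np.array([.143,.99]);seat=np.array([.6241,.018])
for c in("top","side"):
    im,d=r.grab_frame(c);X=cloud(c,d)
    q=X-np.array([.6241,.018,0]);s=q[...,:2]@u;t=q[...,:2]@n
    m=(abs(s)<.05)&(t<-.089)&(t>-.14)&(X[...,2]>.05)&(X[...,2]<.15)
    p=X[m];ce=p.mean(0);w=np.linalg.svd(p-ce)[2][2];w*=np.sign(w[2])
    print(c,len(p),'ce',np.round(ce,4),'n',np.round(w,3),'s',np.round(np.percentile(s[m],[2,98]),3),'t',np.round(np.percentile(t[m],[2,98]),3),'z',np.round(np.percentile(p[:,2],[2,98]),3))
    f=(abs(s)<.14)&(abs(t)<.075)&(X[...,2]>.05)&(X[...,2]<.105)
    A=np.c_[X[f],np.ones(f.sum())];P_=X[f][:,:2];
    k=X[f];co=np.linalg.lstsq(np.c_[s[f],t[f],np.ones(f.sum())],k[:,2],rcond=None)[0];print('floor slope s,t',np.round(co,3))
E
```

```text
clock: 38.8
eef_pos: [0.5587, -0.3466, 0.2023]
tool_rot: [1.326, 2.843, -0.002]
ft_force: [-0.0, -1.1, 6.3]
opening: 0.031
grasp_force: 60.2
t 38.8 p [ 0.5587 -0.3466  0.2023] rot [ 1.326e+00  2.843e+00 -2.000e-03] q [-0.66  0.38  1.61 -0.    1.15 -1.36] F [-0.  -1.1  6.3] op 0.031 g 60.246065855026245
top 183 ce [ 0.6009 -0.0841  0.0943] n [-0.093 -0.733  0.673] s [-0.037  0.024] t [-0.118 -0.09 ] z [0.079 0.111]
floor slope s,t [0.005 0.002 0.069]
side 40 ce [ 0.5932 -0.0813  0.0946] n [-0.129 -0.705  0.698] s [-0.036  0.021] t [-0.113 -0.091] z [0.082 0.106]
floor slope s,t [-0.013  0.02   0.074]
```

```bash
python3 -m pendant '[[[0,0,-0.005,0,0,0,-1],[0,0,-0.02,0,0,0,-1],[0,0,-0.04,0,0,0,-1],[0,0,-0.07,0,0,0,-1],[0,0,-0.1,0,0,0,-1],[0,0,-0.115,0,0,0,-1],[0,0,-0.115,0,0,0,-1]]]'
python3 -m pendant '[[[0,0,0,0,0,0.18,-1],[0,0,0,0,0,0.36,-1],[0,0,0,0,0,0.54,-1],[0,0,0,0,0,0.72,-1],[0,0,0,0,0,0.9,-1],[0,0,0,0,0,1.08,-1],[0,0,0,0,0,1.26,-1],[0,0,0,0,0,1.44,-1],[0,0,0,0,0,1.62,-1],[0,0,0,0,0,1.8,-1],[0,0,0,0,0,1.98,-1],[0,0,0,0,0,2.16,-1]]]'
python3 - <<'E'
from h import *
st();go(.5878,-.1896,.3127,130.1-138.3)
im,d=r.grab_frame("side");X=cloud("side",d);cv2.imwrite("pics/s11.png",im[60:320,200:520])
E
```

```text
clock: 39.78
eef_pos: [0.5582, -0.3458, 0.3166]
tool_rot: [1.326, 2.844, -0.001]
ft_force: [-0.0, -0.2, -2.4]
opening: 0.0314
grasp_force: 59.9
clock: 41.28
eef_pos: [0.5568, -0.3448, 0.3119]
tool_rot: [-3.135, -0.162, 0.005]
ft_force: [-0.7, 0.7, -2.6]
opening: 0.0312
grasp_force: 59.7
t 41.27 p [ 0.5568 -0.3448  0.3119] rot [-3.135 -0.162  0.005] q [-0.66  0.28  1.53  0.    1.34  0.81] F [-0.7  0.7 -2.6] op 0.0312 g 59.6530544757843
shift [ 0.0468 -0.1512 -0.0005] yaw 5.9 rz 0.2461
```

View pics/s11.png

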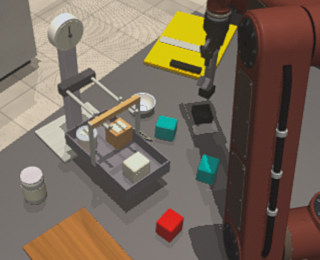

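The scanner is held clear and the basket hangs level. Moving in to the label.

```bash
python3 -m pendant '[[[0.005,-0.015,0,0,0,0.15,-1],[0.015,-0.045,0,0,0,0.246,-1],[0.025,-0.08,0,0,0,0.246,-1],[0.035,-0.115,0,0,0,0.246,-1],[0.043,-0.14,0,0,0,0.246,-1],[0.0468,-0.15,0,0,0,0.246,-1],[0.0468,-0.1512,0,0,0,0.246,-1],[0.0468,-0.1512,0,0,0,0.246,-1]]]'
python3 - <<'E'
from h import *
st()
for c in("top","side"):
    im,d=r.grab_frame(c);X=cloud(c,d)
    p0=np.array(r.sense()["eef_pos"])
    if c=="top":
        top("headtop",X,(.59,-.17),.18,.215,.08)
        b=cv2.resize(im[120:260,300:440],None,fx=3,fy=3)
    else: a=cv2.resize(im[80:220,260:400],None,fx=3,fy=3);top("head",X,(.59,-.17),.18,.215,.08)
cv2.imwrite("pics/h12.png",np.hstack([a,b])[:, :800])
E
```

```text
clock: 42.32
eef_pos: [0.5874, -0.1909, 0.314]
tool_rot: [3.134, -0.215, -0.001]
ft_force: [0.1, -0.5, -1.6]
opening: 0.0313
grasp_force: 59.9
t 42.33 p [ 0.5874 -0.1909  0.314 ] rot [ 3.134e+00 -2.150e-01 -1.000e-03] q [-0.43  0.19  1.62 -0.    1.33  1.28] F [ 0.1 -0.5 -1.6] op 0.0313 g 59.91661012172699
headtop 81 rect c [ 0.5753 -0.1648] size [67. 29.] ang 57.8 z 0.1906
head 229 rect c [ 0.5851 -0.1689] size [67. 38.] ang 76.8 z 0.1964
```

View pics/h12.png

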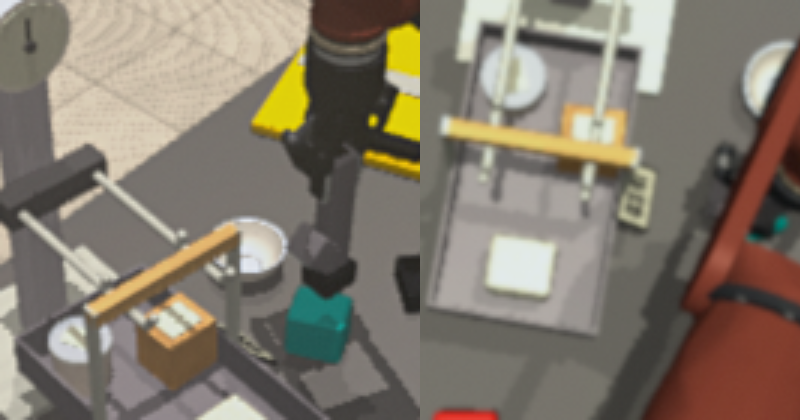

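The scanner hangs in front of the label. Before dwelling, I'll check its tilt and heading from the point cloud.

Run:
```python
from h import *
im,d=r.grab_frame("side");X=cloud("side",d)
for z in np.arange(.12,.26,.02):
    m=(X[...,2]>z)&(X[...,2]<z+.02)&(np.hypot(X[...,0]-.587,X[...,1]+.18)<.075)
    p=X[m];
    if len(p)>4: print(round(z,2),len(p),np.round(p.min(0),3),np.round(p.max(0),3))
m=(np.hypot(X[...,0]-.587,X[...,1]+.18)<.075)&(X[...,2]>.09);print(np.round(np.sort(X[m][:,2])[:5],3))
```

```text
0.12 89 [ 0.562 -0.203  0.12 ] [ 0.607 -0.161  0.14 ]
0.14 71 [ 0.564 -0.205  0.14 ] [ 0.607 -0.159  0.16 ]
0.16 40 [ 0.568 -0.197  0.161] [ 0.579 -0.142  0.18 ]
0.18 159 [ 0.568 -0.2    0.18 ] [ 0.612 -0.136  0.2  ]
0.2 99 [ 0.569 -0.202  0.2  ] [ 0.606 -0.148  0.22 ]
0.22 62 [ 0.57 -0.2   0.22] [ 0.599 -0.168  0.24 ]
0.24 67 [ 0.571 -0.211  0.242] [ 0.599 -0.158  0.26 ]
0.26 86 [ 0.571 -0.216  0.26 ] [ 0.597 -0.157  0.28 ]
[0.114 0.116 0.117 0.117 0.117]
```

The scanner is upright and its position is within a few mm. Dwelling.

```bash
python3 -m pendant '[[[0,0,0,0,0,0,-1],[0,0,0,0,0,0,-1],[0,0,0,0,0,0,-1],[0,0,0,0,0,0,-1],[0,0,0,0,0,0,-1],[0,0,0,0,0,0,-1],[0,0,0,0,0,0,-1],[0,0,0,0,0,0,-1],[0,0,0,0,0,0,-1],[0,0,0,0,0,0,-1],[0,0,0,0,0,0,-1],[0,0,0,0,0,0,-1]]]'
python3 -m pendant '[[[-0.001,0.003,0,0,0,0,-1],[-0.001,0.003,0,0,0,0,-1],[-0.001,0.003,0,0,0,0,-1],[-0.001,0.003,0,0,0,0,-1],[-0.001,0.003,0,0,0,0,-1],[-0.001,0.003,0,0,0,0,-1],[-0.001,0.003,0,0,0,0,-1],[-0.001,0.003,0,0,0,0,-1],[-0.001,0.003,0,0,0,0,-1],[-0.001,0.003,0,0,0,0,-1],[-0.001,0.003,0,0,0,0,-1],[-0.001,0.003,0,0,0,0,-1]]]'
python3 - <<'E'
from h import *
import json
st()
for c in("top",):
    im,d=r.grab_frame(c);X=cloud(c,d)
    q=X-np.array([.6241,.018,0]);u=np.array([.99,-.143]);n=np.array([.143,.99]);s=q[...,:2]@u;t=q[...,:2]@n
    m=(abs(s)<.05)&(t<-.089)&(t>-.14)&(X[...,2]>.05)&(X[...,2]<.15)
    print('label',np.round(X[m].mean(0),4));top("bar",X,(.624,.018),.24,.27,.11);top("dock",X,(.56,-.345),.022,.036,.06)
im,d=r.grab_frame("side");X=cloud("side",d);top("dock",X,(.56,-.345),.022,.036,.06)
cv2.imwrite("pics/dock.png",cv2.resize(im[140:210,370:440],None,fx=5,fy=5))
go(.559,-.3458,.32,130.1)
E
```

```text
clock: 43.98
eef_pos: [0.5877, -0.19, 0.3143]
tool_rot: [-3.134, 0.215, -0.0]
ft_force: [0.5, 0.6, -2.7]
opening: 0.0314
grasp_force: 59.9
clock: 45.48
eef_pos: [0.5863, -0.1928, 0.3143]
tool_rot: [-3.134, 0.215, -0.0]
ft_force: [0.4, 0.2, -2.4]
opening: 0.0314
grasp_force: 59.9
t 45.48 p [ 0.5863 -0.1928  0.3143] rot [-3.134  0.215 -0.   ] q [-0.43  0.19  1.62  0.    1.33  1.28] F [ 0.4  0.2 -2.4] op 0.0314 g 59.94929552078247
label [ 0.601  -0.0842  0.0944]
bar 777 rect c [0.6512 0.0141] size [174. 147.] ang 82.5 z 0.2598
dock 46 rect c [ 0.5593 -0.3478] size [74. 47.] ang 67.2 z 0.0283
dock 121 rect c [ 0.562  -0.3455] size [61. 70.] ang 48.7 z 0.0276
shift [-0.0061  0.1553 -0.0057] yaw -7.85 rz -2.4077
```

View pics/dock.png

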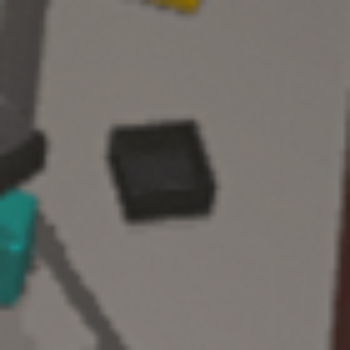

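The dock is empty and unmoved. I've dwelled 3 s in total, so I'll bring the scanner back.

```bash
python3 -m pendant '[[[0,0.01,-0.006,0,0,0,-1],[-0.002,0.04,-0.006,0,0,0,-1],[-0.003,0.08,-0.006,0,0,-0.18,-1],[-0.005,0.12,-0.006,0,0,-0.36,-1],[-0.006,0.155,-0.006,0,0,-0.54,-1],[-0.006,0.155,-0.006,0,0,-0.72,-1],[-0.006,0.155,-0.006,0,0,-0.9,-1],[-0.006,0.155,-0.006,0,0,-1.08,-1],[-0.006,0.155,-0.006,0,0,-1.26,-1],[-0.006,0.155,-0.006,0,0,-1.44,-1],[-0.006,0.155,-0.006,0,0,-1.62,-1],[-0.006,0.155,-0.006,0,0,-1.8,-1]]]'
python3 -m pendant '[[[0,0,0,0,0,-0.18,-1],[0,0,0,0,0,-0.36,-1],[0,0,0,0,0,-0.54,-1],[0,0,0,0,0,-0.608,-1],[0,0,0,0,0,-0.608,-1],[0,0,0,0,0,-0.608,-1],[0,0,0,0,0,-0.608,-1]]]'
python3 - <<'E'
from h import *
st();go(.5587,-.3463,.2023,130.1)
im,d=r.grab_frame("side");X=cloud("side",d)
for z in (.13,.15,.22):
    m=(X[...,2]>z)&(X[...,2]<z+.02)&(np.hypot(X[...,0]-.557,X[...,1]+.345)<.05)
    p=X[m];print(z,len(p),cv2.minAreaRect(p[:,:2].astype(np.float32)*1000))
E
```

```text
clock: 47.08
eef_pos: [0.559, -0.3464, 0.3208]
tool_rot: [2.11, 2.327, -0.0]
ft_force: [0.2, 0.1, -2.1]
opening: 0.0317
grasp_force: 60.3
clock: 47.95
eef_pos: [0.5591, -0.3457, 0.3204]
tool_rot: [1.326, 2.848, -0.0]
ft_force: [-0.6, -0.5, -1.4]
opening: 0.0311
grasp_force: 60.3
t 47.95 p [ 0.5591 -0.3457  0.3204] rot [ 1.326  2.848 -0.   ] q [-0.66  0.27  1.52 -0.    1.35 -1.36] F [-0.6 -0.5 -1.4] op 0.0311 g 60.283684730529785
shift [-0.0002 -0.0006  0.1181] yaw 130.08 rz -0.0003
0.13 83 ((561.9437866210938, -342.81390380859375), (43.90777587890625, 46.642662048339844), 38.32212829589844)
0.15 80 ((555.2935791015625, -333.76080322265625), (47.99784851074219, 34.19150161743164), 20.566482543945312)
0.22 52 ((556.2404174804688, -334.4171447753906), (32.860599517822266, 16.945556640625), 23.890531539916992)
```

```bash
python3 -m pendant '[[[0,-0.0005,0.03,0,0,0,-1],[0,-0.0005,0.06,0,0,0,-1],[0,-0.0005,0.08,0,0,0,-1],[0,-0.0005,0.095,0,0,0,-1],[0,-0.0005,0.105,0,0,0,-1],[0,-0.0005,0.113,0,0,0,-1],[0,-0.0005,0.117,0,0,0,-1],[0,-0.0005,0.118,0,0,0,-1],[0,-0.0005,0.118,0,0,0,-1]]]'
```

```text
clock: 49.12
eef_pos: [0.5588, -0.3462, 0.2027]
tool_rot: [1.324, 2.848, -0.001]
ft_force: [-1.6, -0.8, -2.0]
opening: 0.0315
grasp_force: 60.2
```

```bash
python3 -m pendant '[[[0,0,0.0015,0,0,0,-1],[0,0,0.002,0,0,0,-1],[0,0,0.002,0,0,0,-0.4],[0,0,0.002,0,0,0,0],[0,0,0.002,0,0,0,0.4],[0,0,0.002,0,0,0,0.4],[0,0,0.002,0,0,0,0.4]]]'
python3 -m pendant '[[[0,0,-0.03,0,0,0,0.4],[0,0,-0.08,0,0,0,0.4],[0,0,-0.13,0,0,0,0.4],[0,0,-0.19,0,0,0,0.4],[0,0,-0.25,0,0,0,0.4],[0,0,-0.25,0,0,0,0.4]]]'
python3 - <<'E'
from h import *
st();seat=(.6238,.0181);go(*seat,.447,81.7)
o=[]
for c in("side","top"):
    im,d=r.grab_frame(c);X=cloud(c,d);o.append(im)
    top("handle",X,(.559,-.345),.16,.19);top("dock",X,(.559,-.345),.022,.036,.06);top("foot",X,(.559,-.345),.095,.13,.03);top("bar",X,(.624,.018),.25,.275,.11)
cv2.imwrite("pics/s13.png",cv2.resize(np.hstack([o[0][80:300,220:460],o[1][80:300,300:500]]),None,fx=1.8,fy=1.8))
E
```

```text
clock: 50.0
eef_pos: [0.5588, -0.3457, 0.2]
tool_rot: [-1.325, -2.848, -0.0]
ft_force: [0.2, 0.5, 0.2]
opening: 0.0596
grasp_force: 0.0
clock: 50.75
eef_pos: [0.5603, -0.3469, 0.4593]
tool_rot: [1.318, 2.835, -0.005]
ft_force: [-0.4, 0.6, -0.1]
opening: 0.0599
grasp_force: 0.0
t 50.75 p [ 0.5603 -0.3469  0.4593] rot [ 1.318  2.835 -0.005] q [-0.66  0.21  1.34  0.    1.58 -1.36] F [-0.4  0.6 -0.1] op 0.0599 g 0.0
shift [0.2383 0.2838 0.0098] yaw 130.12 rz 0.8451
handle 100 rect c [ 0.5595 -0.3433] size [33. 30.] ang 40.5 z 0.1758
dock 150 rect c [ 0.5615 -0.3441] size [60. 72.] ang 50.2 z 0.0287
foot 86 rect c [ 0.5525 -0.3431] size [46. 25.] ang 31.7 z 0.1122
bar 496 rect c [0.6225 0.0192] size [176.  82.] ang 82.4 z 0.2613
handle 123 rect c [ 0.5576 -0.3458] size [31. 27.] ang 44.1 z 0.1776
dock 153 rect c [ 0.5582 -0.3468] size [59. 64.] ang 49.9 z 0.0289
foot 45 rect c [ 0.5515 -0.3419] size [45. 20.] ang 20.2 z 0.1132
bar 511 rect c [0.6173 0.0185] size [174.  79.] ang 81.2 z 0.2624
```

View pics/s13.png

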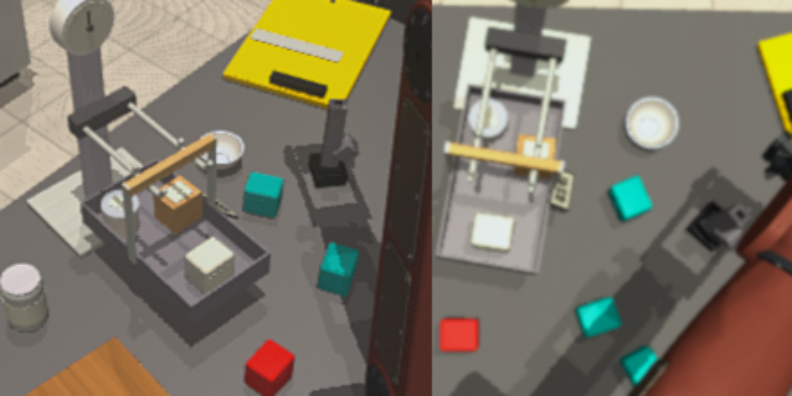

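The scanner stands upright in its dock and the basket still hangs. Going back to the bar.

```bash
python3 -m pendant '[[[0.2383,0.2838,0.008,0,0,0.8451,0.4],[0.2383,0.2838,0.008,0,0,0.8451,0.4],[0.2383,0.2838,0.008,0,0,0.8451,0.4],[0.2383,0.2838,0.008,0,0,0.8451,0.4],[0.2383,0.2838,0.008,0,0,0.8451,0.4],[0.2383,0.2838,0.008,0,0,0.8451,0.4],[0.2383,0.2838,0.008,0,0,0.8451,0.4],[0.2383,0.2838,0.008,0,0,0.8451,0.4],[0.2383,0.2838,0.008,0,0,0.8451,0.4],[0.2383,0.2838,0.008,0,0,0.8451,0.4]]]'
python3 -c "
from h import *
st();go(.6235,.0181,.3075,81.7)"
```

```text
clock: 52.1
eef_pos: [0.6221, 0.0176, 0.442]
tool_rot: [-2.379, -2.052, 0.001]
ft_force: [0.6, -0.8, 0.4]
opening: 0.0599
grasp_force: 0.0
t 52.1 p [0.6221 0.0176 0.442 ] rot [-2.379e+00 -2.052e+00  1.000e-03] q [-0.08  0.14  1.45 -0.    1.55  0.06] F [ 0.6 -0.8  0.4] op 0.0599 g 0.0
shift [0.0007 0.0013 0.1345] yaw 81.56 rz -0.0024
```

```bash
python3 -m pendant '[[[0.001,0.001,0.05,0,0,0,0.4],[0.001,0.001,0.09,0,0,0,0.4],[0.001,0.001,0.115,0,0,0,0.4],[0.001,0.001,0.13,0,0,0,0.4],[0.001,0.001,0.134,0,0,0,0.4],[0.001,0.001,0.134,0,0,0,0.1],[0.001,0.001,0.134,0,0,0,-0.2],[0.001,0.001,0.134,0,0,0,-1],[0.001,0.001,0.134,0,0,0,-1],[0.001,0.001,0.134,0,0,0,-1],[0.001,0.001,0.134,0,0,0,-1],[0.001,0.001,0.134,0,0,0,-1]]]'
python3 -m pendant '[[[0,0,-0.003,0,0,0,-1],[0,0,-0.009,0,0,0,-1],[0,0,-0.018,0,0,0,-1],[0,0,-0.028,0,0,0,-1],[0,0,-0.038,0,0,0,-1],[0,0,-0.048,0,0,0,-1],[0,0,-0.058,0,0,0,-1],[0,0,-0.066,0,0,0,-1],[0,0,-0.07,0,0,0,-1],[0,0,-0.07,0,0,0,-1]]]'
python3 -c "
from h import *
st();go(.515,.034,None,81.7)
im,d=r.grab_frame('top');X=cloud('top',d);top('bar',X,(.624,.018),.30,.345,.11)"
```

```text
clock: 53.6
eef_pos: [0.6236, 0.0201, 0.3084]
tool_rot: [2.376, 2.055, 0.001]
ft_force: [0.6, 0.9, 0.5]
opening: 0.0152
grasp_force: 58.7
clock: 54.85
eef_pos: [0.6235, 0.02, 0.3787]
tool_rot: [2.376, 2.054, 0.001]
ft_force: [-0.9, 0.0, -6.8]
opening: 0.0148
grasp_force: 58.5
t 54.85 p [0.6235 0.02   0.3787] rot [2.376e+00 2.054e+00 1.000e-03] q [-0.08  0.16  1.53  0.    1.44  0.06] F [-0.9  0.  -6.8] op 0.0148 g 58.499847650527954
shift [-1.900e-03 -1.094e-01 -1.000e-04] yaw 81.7 rz -0.0
bar 189 rect c [0.6213 0.0176] size [174.  17.] ang 81.7 z 0.3313
```

```bash
python3 -m pendant '[[[0,-0.003,0,0,0,0,-1],[0,-0.01,0,0,0,0,-1],[0,-0.022,0,0,0,0,-1],[0,-0.036,0,0,0,0,-1],[0,-0.05,0,0,0,0,-1],[0,-0.064,0,0,0,0,-1],[0,-0.078,0,0,0,0,-1],[0,-0.092,0,0,0,0,-1],[0,-0.104,0,0,0,0,-1],[0,-0.112,0,0,0,0,-1],[0,-0.115,0,0,0,0,-1]]]'
python3 - <<'E'
from h import *
st();go(.451,.319,None,81.7)
im,d=r.grab_frame("top");X=cloud("top",d);top("bar",X,(.51,.035),.30,.345,.11)
E
```

```text
clock: 56.28
eef_pos: [0.5092, 0.0367, 0.3784]
tool_rot: [2.376, 2.055, 0.001]
ft_force: [0.6, -0.4, -6.6]
opening: 0.0154
grasp_force: 58.6
t 56.27 p [0.5092 0.0367 0.3784] rot [2.376e+00 2.055e+00 1.000e-03] q [-0.07 -0.08  1.79  0.    1.43  0.08] F [ 0.6 -0.4 -6.6] op 0.0154 g 58.6186945438385
shift [ 0.2709 -0.0983 -0.    ] yaw 81.7 rz -0.0
bar 59 rect c [ 0.4984 -0.0259] size [52. 16.] ang 81.6 z 0.3308
```

```bash
python3 -m pendant '[[[0.008,-0.003,0,0,0,0,-1],[0.025,-0.009,0,0,0,0,-1],[0.05,-0.018,0,0,0,0,-1],[0.08,-0.029,0,0,0,0,-1],[0.112,-0.041,0,0,0,0,-1],[0.145,-0.053,0,0,0,0,-1],[0.178,-0.065,0,0,0,0,-1],[0.208,-0.076,0,0,0,0,-1],[0.235,-0.086,0,0,0,0,-1],[0.256,-0.093,0,0,0,0,-1],[0.268,-0.097,0,0,0,0,-1],[0.271,-0.098,0,0,0,0,-1]]]'
python3 -m pendant '[[[0,0,0.01,0,0,0,-1],[0,0,0.03,0,0,0,-1],[0,0,0.05,0,0,0,-1],[0,0,0.07,0,0,0,-1],[0,0,0.085,0,0,0,-1],[0,0,0.097,0,0,0,-1],[0,0,0.107,0,0,0,-1],[0,0,0.114,0,0,0,-1],[0,0,0.118,0,0,0,-1],[0,0,0.118,0,0,0,-1]]]'
python3 -c "
from h import *
st();go(.451,.319,.2565,81.7)
im,d=r.grab_frame('side');X=cloud('side',d);top('bar',X,(.451,.319),.18,.225,.13)"
```

```text
clock: 57.82
eef_pos: [0.4513, 0.3201, 0.3781]
tool_rot: [-2.375, -2.056, 0.0]
ft_force: [-0.5, -1.6, -6.7]
opening: 0.015
grasp_force: 58.7
clock: 59.08
eef_pos: [0.4517, 0.319, 0.2603]
tool_rot: [2.376, 2.055, -0.0]
ft_force: [-0.6, 0.1, -7.1]
opening: 0.0151
grasp_force: 58.6
t 59.08 p [0.4517 0.319  0.2603] rot [ 2.376  2.055 -0.   ] q [ 0.49  0.11  1.82 -0.    1.21  0.63] F [-0.6  0.1 -7.1] op 0.0151 g 58.63834619522095
shift [-0.0001 -0.0007  0.0038] yaw 81.7 rz 0.0001
bar 591 rect c [0.4473 0.3186] size [175.  39.] ang 77.6 z 0.2125
```

```bash
python3 -m pendant '[[[0,0,0.001,0,0,0,-1],[0,0,0.002,0,0,0,-1],[0,0,0.003,0,0,0,-1],[0,0,0.004,0,0,0,-1],[0,0,0.0045,0,0,0,-1],[0,0,0.0045,0,0,0,-1]]]'
```

```text
clock: 59.88
eef_pos: [0.4513, 0.3194, 0.258]
tool_rot: [-2.375, -2.055, 0.0]
ft_force: [-7.2, -0.9, 4.9]
opening: 0.0147
grasp_force: 60.0
```

It's down, so I'll ease up slightly, release and retreat.

```bash
python3 -m pendant '[[[0,0,-0.001,0,0,0,-1],[0,0,-0.0015,0,0,0,-1],[0,0,-0.0015,0,0,0,-0.4],[0,0,-0.0015,0,0,0,0],[0,0,-0.0015,0,0,0,0.4],[0,0,-0.0015,0,0,0,0.4],[0,0,-0.02,0,0,0,0.4],[0,0,-0.05,0,0,0,0.4],[0,0,-0.09,0,0,0,0.4],[0,0,-0.14,0,0,0,0.4],[0,0,-0.17,0,0,0,0.4],[0,0,-0.17,0,0,0,0.4]]]'
python3 -m pendant '[[[-0.3,0,0,0,0,0,0.4],[-0.3,0,0,0,0,0,0.4],[-0.3,0,0,0,0,0,0.4],[-0.3,0,0,0,0,0,0.4],[-0.3,0,0,0,0,0,0.4],[-0.3,0,0,0,0,0,0.4],[-0.3,0,0,0,0,0,0.4],[-0.3,0,0,0,0,0,0.4]]]'
python3 - <<'E'
from h import *
st()
for c in("side","top"):
    im,d=r.grab_frame(c);X=cloud(c,d)
    top(c+" bar",X,(.451,.319),.18,.225,.13);top("handle",X,(.559,-.345),.16,.19)
    q=X-[.451,.319,0];a=np.radians(-8.3);s=q[...,0]*np.cos(a)+q[...,1]*np.sin(a);t=-q[...,0]*np.sin(a)+q[...,1]*np.cos(a)
    f=(abs(s)<.135)&(abs(t)<.07)&(X[...,2]>.008)&(X[...,2]<.028);print('floor',np.round(np.linalg.lstsq(np.c_[s[f],t[f],np.ones(f.sum())],X[f][:,2],rcond=None)[0],4))
    if c=="side":cv2.imwrite("pics/s14.png",im)
E
```

```text
clock: 61.38
eef_pos: [0.4529, 0.3196, 0.4313]
tool_rot: [2.375, 2.053, 0.014]
ft_force: [-0.3, -0.2, -0.2]
opening: 0.0599
grasp_force: 0.0
clock: 62.38
eef_pos: [0.4084, 0.0232, 0.4254]
tool_rot: [-2.374, -2.057, 0.001]
ft_force: [-0.3, -0.2, 0.1]
opening: 0.0597
grasp_force: 0.0
t 62.38 p [0.4084 0.0232 0.4254] rot [-2.374e+00 -2.057e+00  1.000e-03] q [-0.12 -0.35  1.92  0.    1.57  0.03] F [-0.3 -0.2  0.1] op 0.0597 g 0.0
side bar 690 rect c [0.45   0.3184] size [176.  20.] ang 81.8 z 0.2094
handle 98 rect c [ 0.5595 -0.343 ] size [34. 32.] ang 30.0 z 0.1762
floor [0.0019 0.0016 0.0157]
top bar 395 rect c [0.4478 0.3171] size [174.  16.] ang 81.7 z 0.2104
handle 126 rect c [ 0.5585 -0.3464] size [32. 27.] ang 48.0 z 0.1773
floor [ 0.     -0.0008  0.0149]
```

View pics/s14.png

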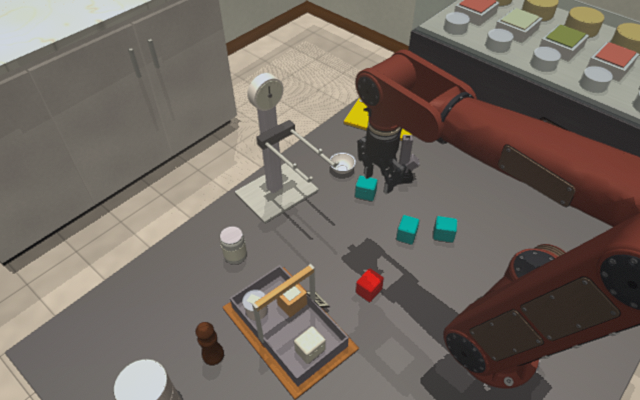

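The basket stands level and centred on the board with the tub, carton and pack inside. The scanner is in its dock and the arm is clear, so I'm handing the job in.

```bash
python3 -c "
from h import *
print(r.close_job())"
```

```text
the job is handed in; nothing more can be done
None
```

The job is handed in, with no verdict returned: the tub, carton and pack were packed, the basket hung on the hook, its label was scanned for about 3 s, the scanner is back in its dock, and the basket is level and centred on the board; it slid about 5 cm mid-packing for a reason I did not establish.

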